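# Nest the paint pots on the cork coaster

### The job

Clear up the painting bench: stand the blue pot in the middle of the cork coaster, nest the red pot fully home inside it, then the yellow pot inside the red one, and last put the green lid on the yellow pot. Build the tower in that order from the bottom up, one piece at a time, straight and upright, and let go of everything. Do not use the dark coaster, and leave the blue-and-clear block, the brown bottle and the cutter where they are.

Things in the scene. Friction and masses are not known exactly. Their poses are not given: they have to be found in the camera images.
- pot_blue: Round blue plastic pot, open on top, 74 mm high, 80 g. Origin: centre of its underside; z up its axis. Foot 34 mm across, tapering out; straight grip band 57 mm across from 48 mm up to the rim. Inside a tapered bowl: mouth 49 mm, inner floor 38 mm across, 38 mm above the underside. Pots differ only in colour; nested, a pot stands on the inner floor of the one below (2 mm play), 38 mm higher than it.
- pot_red: Round red plastic pot, open on top, 74 mm high, 80 g. Origin: centre of its underside; z up its axis. Foot 34 mm across, tapering out; straight grip band 57 mm across from 48 mm up to the rim. Inside a tapered bowl: mouth 49 mm, inner floor 38 mm across, 38 mm above the underside. Pots differ only in colour; nested, a pot stands on the inner floor of the one below (2 mm play), 38 mm higher than it.
- pot_yellow: Round yellow plastic pot, open on top, 74 mm high, 80 g. Origin: centre of its underside; z up its axis. Foot 34 mm across, tapering out; straight grip band 57 mm across from 48 mm up to the rim. Inside a tapered bowl: mouth 49 mm, inner floor 38 mm across, 38 mm above the underside. Pots differ only in colour; nested, a pot stands on the inner floor of the one below (2 mm play), 38 mm higher than it.
- lid: Green lid with upright black knob, 50 g, standing upright. Origin: centre of the plug's underside; z up. Tapered plug 39 mm across below, 44 above, 10 mm high; flange 57 mm across from 10 to 14 mm; knob 24 mm across from 14 to 46 mm. On a pot the plug enters the mouth (2 mm play) and the flange rests on the rim: origin 64 mm above the pot's underside.
- coaster_cork: Round cork coaster, light brown, 90 mm across, 6 mm thick, fixed to the bench: the tower's place. Origin: centre of its underside, at bench height; z up.
- coaster_slate: Round dark grey coaster, 90 mm across, 6 mm thick, fixed: not to be used. Origin: centre of its underside; z up.
- block: Bystander: loose holding block, 75 x 100 mm, 52 mm high (blue below, clear above), four thin brass rods lying on it along its x, reaching 43 mm either side of the origin, 56 mm high in all. Origin: centre of its underside. Leave it alone.
- bottle: Bystander: small brown glass bottle with a black cap, 36 mm across, 75 mm high, standing loose. Origin: centre of its underside. Leave it alone.
- cutter: Bystander: craft cutter, black with orange slide and end, 22 x 135 mm, 17 mm high, lying loose along its y. Origin: under the middle of the black part. Leave it alone.
There are look-alikes about, which are no part of the job. There is more than one size of the pot_yellow; the one meant has the size given above.

How it is judged:
On the way, in this order (a step that is already met when the one before it is completed fails the run):
1. The blue pot stands upright on the cork coaster, let go (z of pot_blue in the frame of coaster_cork between 0.003 and 0.009 m and horizontal distance between pot_blue and coaster_cork below 0.015 m and angle between pot_blue's own z axis and vertical below 0.08 rad and linear speed of pot_blue below 0.02 m/s and angular speed of pot_blue below 0.2 rad/s and contact force between the fingers and pot_blue below 0.1 N), for 0.2 s.
2. The red pot is nested fully home in the blue pot, let go (z of pot_blue in the frame of coaster_cork between 0.003 and 0.009 m and horizontal distance between pot_blue and coaster_cork below 0.015 m and angle between each of pot_blue, pot_red's own z axis and vertical below 0.08 rad and z of pot_red in the frame of pot_blue between 0.035 and 0.041 m and horizontal distance between pot_red and pot_blue below 0.006 m and linear speed of pot_red below 0.02 m/s and angular speed of pot_red below 0.2 rad/s and contact force between the fingers and pot_red below 0.1 N), for 0.2 s.
3. The yellow pot is nested fully home in the red pot, let go (z of pot_blue in the frame of coaster_cork between 0.003 and 0.009 m and horizontal distance between pot_blue and coaster_cork below 0.015 m and angle between each of pot_blue, pot_red, pot_yellow's own z axis and vertical below 0.08 rad and z of pot_red in the frame of pot_blue between 0.035 and 0.041 m and horizontal distance between pot_red and pot_blue below 0.006 m and z of pot_yellow in the frame of pot_red between 0.035 and 0.041 m and horizontal distance between pot_yellow and pot_red below 0.006 m and linear speed of pot_yellow below 0.02 m/s and angular speed of pot_yellow below 0.2 rad/s and contact force between the fingers and pot_yellow below 0.1 N), for 0.2 s.
4. The lid is seated in the yellow pot, let go (z of pot_blue in the frame of coaster_cork between 0.003 and 0.009 m and horizontal distance between pot_blue and coaster_cork below 0.015 m and angle between each of pot_blue, pot_red, pot_yellow, lid's own z axis and vertical below 0.08 rad and z of pot_red in the frame of pot_blue between 0.035 and 0.041 m and horizontal distance between pot_red and pot_blue below 0.006 m and z of pot_yellow in the frame of pot_red between 0.035 and 0.041 m and horizontal distance between pot_yellow and pot_red below 0.006 m and z of lid in the frame of pot_yellow between 0.061 and 0.067 m and horizontal distance between lid and pot_yellow below 0.006 m and linear speed of lid below 0.02 m/s and angular speed of lid below 0.2 rad/s and contact force between the fingers and lid below 0.1 N), for 0.2 s.
At the end, for the whole second after the job is handed in: The blue pot stands on the cork coaster within 15 mm of its middle; red in blue, yellow in red and the lid in yellow are each fully seated (height within 3 mm, axes within 6 mm); all are upright within 0.08 rad, at rest and let go (all of step 4 and linear speed of each of pot_blue, pot_red, pot_yellow below 0.02 m/s and angular speed of each of pot_blue, pot_red, pot_yellow below 0.2 rad/s and contact force between the fingers and pot_blue below 0.1 N and contact force between the fingers and pot_red below 0.1 N and contact force between the fingers and pot_yellow below 0.1 N); the robot touches nothing.
It fails at once if the block was moved (more than 15 mm) (distance of block from where it was at the start of the episode above 0.015 m).
It fails at once if the bottle was moved (more than 15 mm) (distance of bottle from where it was at the start of the episode above 0.015 m).
It fails at once if the cutter was moved (more than 15 mm) (distance of cutter from where it was at the start of the episode above 0.015 m).
It fails at once if something was set on the dark coaster (contact force between coaster_slate and anything else above 0.5 N).
It also fails if it takes over 120 s, if anything falls off the work surface, if the arm or the gripper's body presses on something with over 40 N, if the wrist force passes 120 N, or if a joint passes its speed limit or range.

### The arm

A 7-joint arm with a two-finger parallel gripper is mounted at the origin on the work surface. World frame = base frame: x ahead of the robot, y to its left, z up, the work surface at z = 0. Lengths are in m, angles in rad, forces in N, time in s.
With the tool pointing down it reaches from about 0.425 to 1.025 m from the base axis. Payload 3.6 kg.
Tool frame: the origin (TCP) lies on the front face of the gripper's body, between the roots of the fingers; the fingertips stand 73 mm ahead of it and the grasp point (between the pads) lies 54 mm ahead of it (hold_point_z is the distance from the TCP to the grasp point, in m); z points along the fingers, y is the direction in which the jaws open and shut (so a half turn about z gives the same grasp; the last joint's range is limited). The gripper opens to 85 mm and grips with 20 to 120 N. Pads are 22 mm wide; open, the fingers measure 114 mm over their backs; the gripper's body (76 mm by 85 mm) begins 54 mm behind the grasp point. The pads swing forward as they close: fully open they stand 13 mm farther back than shut.
Start: joints at [1.167, 0.591, 0.048, 1.609, -0.033, 0.943, -0.034], TCP at [0.222, -0.69, 0.304] pointing down, gripper open.
Joint ranges: [-2.69, 2.69], [-0.47, 2.24], [-1.27, 1.36], [0.19, 2.51], [-1.53, 4.68], [0.08, 2.07], [-3.09, 3.09]. Speed limits (rad/s): [2.57, 2.57, 3.14, 3.14, 3.14, 3.14, 3.14].

### API

Orientations are given as a rotation vector (axis times angle).
In Python, from station import * gives the robot as it stands.
- The arm moves only by the tool servo_tool, never from a script. Its argument "motion" is a list of rows, each a list of 3 entries, a list of its own where there are three numbers: the shift along the tool's x, y, z in m, then the turn, a rotation vector about the tool's x, y, z in degrees, then the finger opening in m, from 0 to 0.0854. In form: [[[tx, ty, tz], [wx, wy, wz], grip], ...]. A call has 1 to 8 rows; each row shifts and turns the commanded pose from where the row before left it, along the tool's axes as they then stand; what a row does not reach is not made up. A row lasts 1/12 s, in which the tool goes at most 41.7 mm and 7.16 degrees, less where a joint would pass 70% of its speed; a pose out of reach is approached as far as the arm can. A call with a gripper value outside its range is refused whole. The fingers move at their own pace and stop on an object; "newtons" is the grip in N (left out, the last holds). Time passes only in rows, so rows that do not move let the fingers close. It gives the time, the measured TCP pose, the force and the opening at its end, in the units of the state.
- observe(): the state, without advancing time (a new reading comes with each control period).
- read_camera(name): name is "scene" or "top" or "wrist"; returns the picture (400x640x3 uint8, red, green, blue); there is no depth.
- get_calibration(name): a dict with "intrinsics" (3x3 intrinsics, pixels), "pose" (4x4, takes a point from camera to world coordinates). Camera axes: x right, y down, z forward; pixel columns grow to the right and rows downward; lengths in m; the calibration is good to about 2 mm. A picture is of the moment at which its call begins: read the wrist's pose just before it. get_calibration takes no time and is no camera call; for the wrist camera it gives the pose at the moment of the call.
- sign_off(): hands the job in, once; it reports no verdict.
Trained networks look in the newest picture that a camera, given by its name, has taken for a name from the list of things; names that differ only in an ending like _2 or _b are one class to them, and where a whole thing is asked for, a point or a joint stands for the part that bears it (a point fixed in the world has none). Each returns a list of dicts, best first, with "confidence" (0 to 1); they miss things now and then, are a little off and sometimes report something else, mostly with a low value. They report only what shows in the picture. A call takes as long as a camera call. They do not tell look-alikes from the thing itself.
- regions_of(camera, thing): "mask" (400x640 bool, what is visible of it) and "rect" ([left, top, right, bottom] in pixels, round what is visible of it).
The state is a dict: "t": time; "q": joint angles; "qvel": joint speeds; "tau": joint torques, N m; "position": TCP position; "tcp_rot": TCP orientation; "ft_force": force on the tool from outside, world axes, zero at the start; "ft_torque": the same for the moment, N m; "finger_gap": finger opening in m.
Only numpy, scipy, OpenCV 4.12 (cv2) and the standard library are available. Lean on these libraries where they do the work, as an engineer would, in place of code of your own. Each camera call takes 0.05 s, during which the arm holds its last target.

## Working session

There is one attempt and no reset: what is moved stays moved. The work goes in short steps, Python scripts to look and compute and a tool call to move; the robot and the scene stay as the last step left them, time stands still between calls to the robot, and variables do not carry over. Pictures are saved under pics/ and viewed, and the job is handed in when it is done.

Besides the shell and the picture viewer there is one more tool, called as a command line: name --argument value ..., lists and objects as JSON in quotes. servo_tool: Moves the arm, as the interface text tells. Its arguments: {"type":"object","properties":{"motion":{"type":"array","items":{"type":"array"}},"newtons":{"type":"number"}},"required":["motion"]}

```bash
mkdir -p pics; ls; python3 - <<'E'
from station import *
import cv2
s=observe();print(s)
for c in("scene","top","wrist"):
    k=get_calibration(c);print(c,k)
    cv2.imwrite(f"pics/{c}0.png",read_camera(c)[:,:,::-1])
E
```

```text
pics
{'t': 0.0, 'q': array([ 1.16647657,  0.59211377,  0.04830669,  1.60983707, -0.03328255,
        0.94271599, -0.03369283]), 'qvel': array([ 1.72143861e-03,  1.13947616e-03,  2.28739163e-04,  7.07284402e-04,
        6.09997753e-05,  3.23070410e-04, -6.47146083e-04]), 'tau': array([-7.45574598e-04, -5.48686481e+01,  1.54659960e+00, -1.98121977e+01,
        9.47449735e-03,  8.75153812e-03,  4.47475070e-07]), 'position': array([ 0.22153502, -0.68961625,  0.30273929]), 'tcp_rot': array([-3.10151981e+00, -4.86071200e-01,  7.75755886e-04]), 'ft_force': array([ 0.08803139, -0.4610128 ,  0.53618685]), 'ft_torque': array([ 0.00394377,  0.03285177, -0.00303882]), 'finger_gap': 0.08536078471101033}
scene {'intrinsics': array([[468.97291317,   0.        , 320.25628397],
       [  0.        , 468.97291317, 203.97346501],
       [  0.        ,   0.        ,   1.        ]]), 'pose': array([[ 0.87728106,  0.4069207 , -0.25454566,  0.87173745],
       [ 0.47985586, -0.75547968,  0.44608162, -0.38803353],
       [-0.01078423, -0.51348418, -0.85803129,  0.91677135],
       [ 0.        ,  0.        ,
[... 187 characters left out ...]
  1.        ]]), 'pose': array([[-0.0280074 , -0.99004508,  0.13793597,  0.46381136],
       [-0.99954999,  0.02625487, -0.01450885,  0.06671854],
       [ 0.01074292, -0.13828025, -0.99033487,  1.22335806],
       [ 0.        ,  0.        ,  0.        ,  1.        ]])}
wrist {'intrinsics': array([[355.44155377,   0.        , 314.42012431],
       [  0.        , 355.44155377, 200.76656173],
       [  0.        ,   0.        ,   1.        ]]), 'pose': array([[ 0.30732653, -0.89993108, -0.30931288,  0.30093792],
       [-0.95160308, -0.29111894, -0.09849539, -0.6632048 ],
       [-0.00140777,  0.32461334, -0.94584576,  0.37146597],
       [ 0.        ,  0.        ,  0.        ,  1.        ]])}
```

View pics/scene0.png

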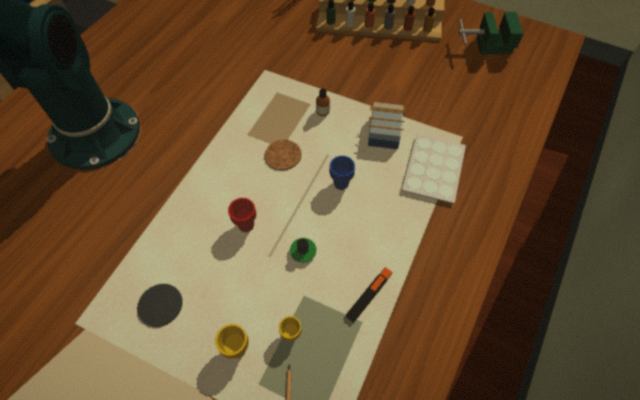

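View pics/top0.png

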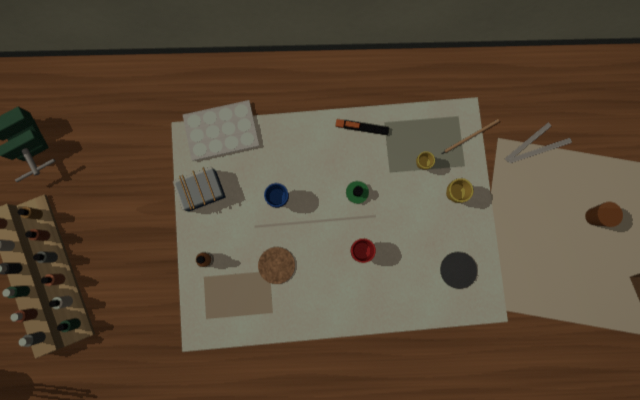

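View pics/wrist0.png

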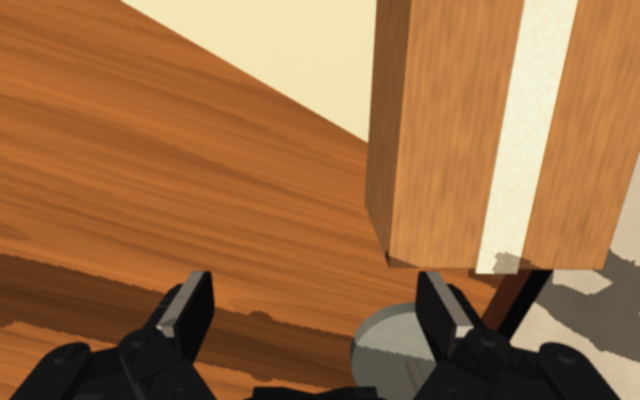

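The scene picture shows the blue pot at (342,172), red (242,214), lid (303,250) and cork coaster (283,154). The slate coaster is at (160,305). There are two yellow pots: the large one at (232,340) and the small one at (290,328). I'll fit silhouettes in both cameras next.

```bash
cat > h.py <<'E'
from station import *
import numpy as np, cv2
from scipy.optimize import minimize
POT=[(17,0),(28.5,48),(28.5,74)]
LID=[(19.5,0),(22,10),(28.5,10),(28.5,14),(12,14),(12,46)]
COA=[(45,0),(45,6)]
BOT=[(18,0),(18,50),(9,60),(9,75)]
A=np.linspace(0,2*np.pi,48,endpoint=False)
def proj(cam,P):
    k=CAL[cam]; T=np.linalg.inv(k["pose"]); c=P@T[:3,:3].T+T[:3,3]
    p=c@k["intrinsics"].T; return p[:,:2]/p[:,2:]
CAL={c:get_calibration(c) for c in("scene","top")}
def sil(cam,prof,x,y,z=0,s=1,S=4):
    m=np.zeros((400*S,640*S),np.uint8)
    for (r1,z1),(r2,z2) in zip(prof[:-1],prof[1:]):
        P=np.vstack([np.c_[x+s*r/1e3*np.cos(A),y+s*r/1e3*np.sin(A),np.full(48,z+s*h/1e3)] for r,h in((r1,z1),(r2,z2))])
        h=cv2.convexHull(((proj(cam,P)+.5)*S).astype(np.int32)); cv2.fillConvexPoly(m,h,1)
    return cv2.resize(m.astype(np.float32),(640,400),interpolation=cv2.INTER_AREA)
def fit(masks,prof,x0,z=0,s=None):
    # masks: dict cam->mask ; returns x,y(,s), iou per cam
    def iou(cam,v):
        a=sil(cam,prof,v[0],v[1],z,s or v[2]);b=masks[cam].astype(np.float32)
        return np.minimum(a,b).sum()/np.maximum(a,b).sum()
    x=list(x0)+([] if s else [1.0])
    sim=np.array([x]+[[x[j]+(0.01 if j<2 else .1)*(i==j) for j in range(len(x))] for i in range(len(x))])
    r=minimize(lambda v:-sum(iou(c,v) for c in masks),x,method="Nelder-Mead",options=dict(initial_simplex=sim,xatol=1e-4,fatol=1e-4))
    return r.x,{c:round(float(iou(c,r.x)),3) for c in masks}
def pix2w(cam,uv,z):
    k=CAL[cam];d=k["pose"][:3,:3]@np.linalg.solve(k["intrinsics"],[*uv,1]);o=k["pose"][:3,3]
    return o+d*(z-o[2])/d[2]
E
python3 - <<'E'
from h import *
import pickle
R={}
for c in("scene","top"):
    read_camera(c)
    for n in("pot_blue","pot_red","pot_yellow","lid","coaster_cork","bottle","block","cutter","coaster_slate"):
        R[c,n]=regions_of(c,n)
        print(c,n,[(round(d["confidence"],2),list(map(int,d["rect"])),int(d["mask"].sum())) for d in R[c,n]])
pickle.dump(R,open("R.pkl","wb"))
E
```

```text
scene pot_blue [(0.66, [329, 155, 353, 193], 740)]
scene pot_red [(0.79, [226, 198, 259, 231], 783)]
scene pot_yellow [(0.94, [279, 318, 302, 341], 421), (0.83, [213, 322, 247, 357], 919)]
scene lid [(0.56, [287, 235, 315, 261], 575)]
scene coaster_cork [(0.94, [264, 137, 304, 171], 906)]
scene bottle [(0.73, [315, 88, 328, 116], 315)]
scene block [(0.56, [365, 104, 404, 149], 1408)]
scene cutter [(0.56, [345, 264, 394, 320], 755)]
scene coaster_slate [(0.84, [134, 285, 187, 326], 1505)]
top pot_blue [(0.61, [195, 253, 217, 268], 253)]
top pot_red [(0.65, [350, 237, 376, 263], 475), (0.58, [264, 183, 288, 207], 489)]
top pot_yellow [(0.73, [446, 178, 469, 204], 497), (0.54, [420, 152, 436, 171], 255)]
top lid [(0.73, [348, 240, 378, 264], 487), (0.58, [346, 180, 365, 206], 417), (0.44, [268, 182, 288, 204], 452)]
top coaster_cork [(0.37, [262, 180, 289, 205], 512)]
top bottle [(0.51, [195, 253, 215, 266], 215)]
top block [(0.84, [174, 166, 227, 208], 1556)]
top cutter [(0.76, [336, 119, 388, 133], 503), (0.23, [350, 238, 375, 263], 438)]
top coaster_slate [(0.87, [440, 250, 477, 288], 1104)]
```

The top-camera labels are partly wrong. "pot_blue" there is actually the bottle, and "coaster_cork" is the blue pot. I'll match the masks by location instead.

```bash
python3 - <<'E'
from h import *
import pickle
R=pickle.load(open("R.pkl","rb"))
M=lambda c,n,i=0:R[c,n][i]["mask"]
im=read_camera("top").astype(int)
# cork in top by colour in window
w=np.zeros((400,640),bool);w[238:292,250:304]=1
sat=im[:,:,0]-im[:,:,2]; print(np.percentile(sat[w],[5,25,50,75,95]))
ck=(sat>45)&w; print(ck.sum(), np.argwhere(ck).min(0),np.argwhere(ck).max(0))
jobs=dict(blue=(M("scene","pot_blue"),M("top","pot_red",1),POT,(280-4,195)),
 red=(M("scene","pot_red"),M("top","pot_red"),POT,(363,250)),
 ybig=(M("scene","pot_yellow",1),M("top","pot_yellow",0),POT,(460,190)),
 ysml=(M("scene","pot_yellow",0),M("top","pot_yellow",1),POT,(426,160)),
 lid=(M("scene","lid"),M("top","lid",1),LID,(357,192)),
 cork=(M("scene","coaster_cork"),ck,COA,(277,265)),
 slate=(M("scene","coaster_slate"),M("top","coaster_slate"),COA,(459,270)),
 bottle=(M("scene","bottle"),M("top","bottle"),BOT,(205,260)))
for n,(a,b,p,uv) in jobs.items():
    x0=pix2w("top",uv,.04)[:2]
    print(n,"both",*fit(dict(scene=a,top=b),p,x0),"S=1",*fit(dict(scene=a,top=b),p,x0,s=1),"sc",fit(dict(scene=a),p,x0,s=1)[0],"top",fit(dict(top=b),p,x0,s=1)[0])
for c,uv in(("top",(336,124)),("top",(388,130))): print(pix2w(c,uv,.015))
for uv in((176,186),(215,168),(225,202),(186,208)): print("block",pix2w("top",uv,.05))
E
```

```text
[18. 19. 23. 45. 50.]
722 [248 258] [282 293]
blue both [0.61563412 0.15944084 1.00350079] {'scene': 0.919, 'top': 0.94} S=1 [0.61574636 0.15969962] {'scene': 0.916, 'top': 0.941} sc [0.61434554 0.16226043] top [0.61671747 0.15922518]
red both [ 0.4825452  -0.0386408   0.98622233] {'scene': 0.905, 'top': 0.923} S=1 [ 0.48283205 -0.03817588] {'scene': 0.923, 'top': 0.904} sc [ 0.48218388 -0.03644219] top [ 0.48218901 -0.03981204]
ybig both [ 0.6150818  -0.27243376  0.98736584] {'scene': 0.964, 'top': 0.896} S=1 [ 0.61547986 -0.2722693 ] {'scene': 0.956, 'top': 0.894} sc [ 0.61514276 -0.27196065] top [ 0.61718646 -0.27414388]
ysml both [ 0.69333606 -0.19934199  0.71837232] {'scene': 0.905, 'top': 0.89} S=1 [ 0.69661729 -0.19417177] {'scene': 0.474, 'top': 0.483} sc [ 0.69292832 -0.19374619] top [ 0.6863292  -0.19076357]
lid both [ 0.6252154  -0.03483962  1.01444712] {'scene': 0.946, 'top': 0.899} S=1 [ 0.62586765 -0.03538291] {'scene': 0.915, 'top': 0.929} sc [ 0.62475167 -0.0338748 ] top [ 0.62677752 -0.03598811]
cork both [0.45284797 0.16772619 0.96692272] {'scene': 0.95, 'top': 0.682} S=1 [0.45257529 0.16865635] {'scene': 0.957, 'top': 0.643} sc [0.45250661 0.16924311] top [0.45314035 0.1669527 ]
slate both [ 0.42882567 -0.27372049  0.97772094] {'scene': 0.962, 'top': 0.937} S=1 [ 0.42927636 -0.2736001 ] {'scene': 0.945, 'top': 0.933} sc [ 0.42818491 -0.27331405] top [ 0.43001838 -0.2749574 ]
bottle both [0.47211166 0.33521023 0.9503459 ] {'scene': 0.9, 'top': 0.892} S=1 [0.47211321 0.33551749] {'scene': 0.883, 'top': 0.822} sc [0.47074979 0.33673258] top [0.4724279  0.33496943]
[0.79718837 0.01056333 0.015     ]
[ 0.77854269 -0.11872471  0.015     ]
block [0.6456962  0.39688706 0.05      ]
block [0.68672427 0.30461372 0.05      ]
block [0.60434988 0.2808716  0.05      ]
block [0.59255489 0.37271032 0.05      ]
```

The big yellow pot fits scale 0.99, so it is the one meant; the small one fits 0.72. The cutter and block are well clear of all the grasps. First I'll square the yaw.

```bash
cat >> h.py <<'E'
from scipy.spatial.transform import Rotation as Ro
def plan(x,y,z):
    s=observe();R=Ro.from_rotvec(s["tcp_rot"]);G=Ro.from_rotvec([np.pi,0,0])
    print("t",round(s["t"],2),"pos",s["position"].round(4),"gap",round(s["finger_gap"],4),"F",s["ft_force"].round(1),"q",s["q"].round(2))
    print("turn(tool,deg)",np.degrees((R.inv()*G).as_rotvec()).round(2),"shift after turn mm",(G.inv().apply(np.array([x,y,z])-s["position"])*1e3).round(1),"now",(R.inv().apply(np.array([x,y,z])-s["position"])*1e3).round(1))
E
python3 -c "
from h import *
plan(.615,.160,.25)"
```

```text
t 1.2 pos [ 0.2217 -0.6903  0.3039] gap 0.0851 F [ 0.3 -0.1  0.5] q [ 1.17  0.59  0.05  1.61 -0.03  0.94 -0.03]
turn(tool,deg) [0.000e+00 1.000e-02 1.781e+01] shift after turn mm [ 393.3 -850.3   53.9] now [ 634.5 -689.3   53.8]
```

servo_tool --motion '[[[0,0,0],[0,0,6],0.085],[[0,0,0],[0,0,6],0.085],[[0,0,0],[0,0,5.8],0.085],[[0.014,-0.03,0],[0,0,0],0.085],[[0.014,-0.03,0],[0,0,0],0.085],[[0.014,-0.03,0],[0,0,0],0.085],[[0.014,-0.03,0],[0,0,0],0.085],[[0.014,-0.03,0],[0,0,0],0.085]]'

```text
t: 1.87
position: [0.2922, -0.5389, 0.304]
tcp_rot: [3.141, -0.0, 0.0]
ft_force: [1.2, 0.3, 0.9]
finger_gap: 0.0848
```

```bash
python3 -c "
from h import *
plan(.615,.160,.25)"
```

```text
t 1.87 pos [ 0.2922 -0.5389  0.304 ] gap 0.0848 F [1.2 0.3 0.9] q [ 0.91  0.45  0.12  1.87 -0.07  0.82 -0.5 ]
turn(tool,deg) [ 0.01 -0.02 -0.  ] shift after turn mm [ 322.8 -698.9   54. ] now [ 322.7 -698.9   53.9]
```

servo_tool --motion '[[[0.016,-0.035,0],[0,0,0],0.085],[[0.016,-0.035,0],[0,0,0],0.085],[[0.016,-0.035,0],[0,0,0],0.085],[[0.016,-0.035,0],[0,0,0],0.085],[[0.016,-0.035,0],[0,0,0],0.085],[[0.016,-0.035,0],[0,0,0],0.085],[[0.016,-0.035,0],[0,0,0],0.085],[[0.016,-0.035,0],[0,0,0],0.085]]'

```text
t: 2.53
position: [0.4202, -0.2585, 0.3043]
tcp_rot: [3.141, -0.0, 0.001]
ft_force: [0.7, -0.3, -0.2]
finger_gap: 0.085
```

servo_tool --motion '[[[0.016,-0.035,0],[0,0,0],0.085],[[0.016,-0.035,0],[0,0,0],0.085],[[0.016,-0.035,0],[0,0,0],0.085],[[0.016,-0.035,0],[0,0,0],0.085],[[0.016,-0.035,0],[0,0,0],0.085],[[0.016,-0.035,0],[0,0,0],0.085],[[0.016,-0.035,0],[0,0,0],0.085],[[0,0,0],[0,0,0],0.085]]'

```text
t: 3.2
position: [0.5354, -0.0058, 0.3047]
tcp_rot: [-3.136, -0.02, -0.008]
ft_force: [0.3, 0.5, 0.6]
finger_gap: 0.0847
```

```bash
python3 -c "
from h import *
plan(.615,.160,.25)"
```

```text
t 3.2 pos [ 0.5354 -0.0058  0.3047] gap 0.0847 F [0.3 0.5 0.6] q [-0.06  0.35 -0.01  2.04 -0.    0.75 -1.63]
turn(tool,deg) [-0.31 -0.31  0.72] shift after turn mm [  79.6 -165.8   54.7] now [  81.4 -164.5   56. ]
```

servo_tool --motion '[[[0,0,0],[-0.3,-0.3,0.7],0.085],[[0.016,-0.033,0.011],[0,0,0],0.085],[[0.016,-0.033,0.011],[0,0,0],0.085],[[0.016,-0.033,0.011],[0,0,0],0.085],[[0.016,-0.033,0.011],[0,0,0],0.085],[[0.016,-0.033,0.011],[0,0,0],0.085],[[0,0,0],[0,0,0],0.085]]'

```text
t: 3.78
position: [0.6149, 0.1561, 0.2457]
tcp_rot: [3.141, -0.008, -0.007]
ft_force: [-0.9, 0.9, -0.9]
finger_gap: 0.0851
```

```bash
python3 - <<'E'
from h import *
plan(.615,.160,.116)
k=get_calibration("wrist");im=read_camera("wrist");CAL["wrist"]=k
r=regions_of("wrist","pot_blue")
for d in r:
    print(d["confidence"],d["rect"],fit(dict(wrist=d["mask"]),POT,(.615,.16),s=1))
cv2.imwrite("pics/w1.png",im[:,:,::-1])
E
```

```text
t 3.78 pos [0.6149 0.1561 0.2457] gap 0.0851 F [-0.9  0.9 -0.9] q [-0.31  0.55 -0.02  1.86  0.01  0.74 -1.91]
turn(tool,deg) [ 0.02  0.26 -0.28] shift after turn mm [ 1.000e-01 -3.900e+00  1.297e+02] now [  0.7  -3.9 129.7]
0.9 [271.2, 154.0, 353.0, 235.4] (array([0.61575241, 0.15989398]), {'wrist': 0.948})
```

View pics/w1.png

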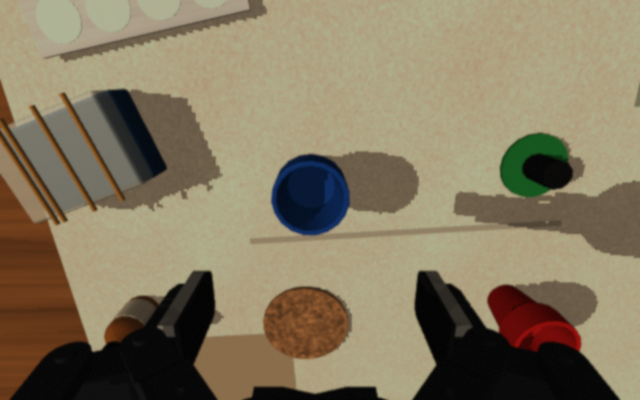

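The wrist view puts the blue pot at (311,195), upright. Its fit of (0.6158, 0.1599) agrees with the other cameras. The cork coaster is at (306,322). I'll descend and grip.

servo_tool --motion '[[[0,-0.004,0],[0,0.2,-0.3],0.085],[[0.001,0,0.03],[0,0,0],0.085],[[0,0,0.03],[0,0,0],0.085],[[0,0,0.03],[0,0,0],0.085],[[0,0,0.025],[0,0,0],0.085],[[0,0,0.014],[0,0,0],0.085],[[0,0,0],[0,0,0],0.085]]' --newtons 30

```text
t: 4.47
position: [0.6122, 0.1492, 0.1161]
tcp_rot: [3.133, -0.014, -0.011]
ft_force: [-0.4, -0.4, -0.4]
finger_gap: 0.0849
```

```bash
python3 -c "
from h import *
plan(.6155,.160,.116)
cv2.imwrite('pics/s1.png',cv2.resize(read_camera('scene')[60:260,200:480,::-1],None,fx=2.5,fy=2.5))"
```

```text
t 4.47 pos [0.6122 0.1492 0.1161] gap 0.0849 F [-0.4 -0.4 -0.4] q [-0.31  0.72 -0.01  1.93  0.03  0.5  -1.92]
turn(tool,deg) [ 0.47  0.41 -0.53] shift after turn mm [  3.3 -10.8   0.1] now [  3.2 -10.8   0. ]
```

View pics/s1.png

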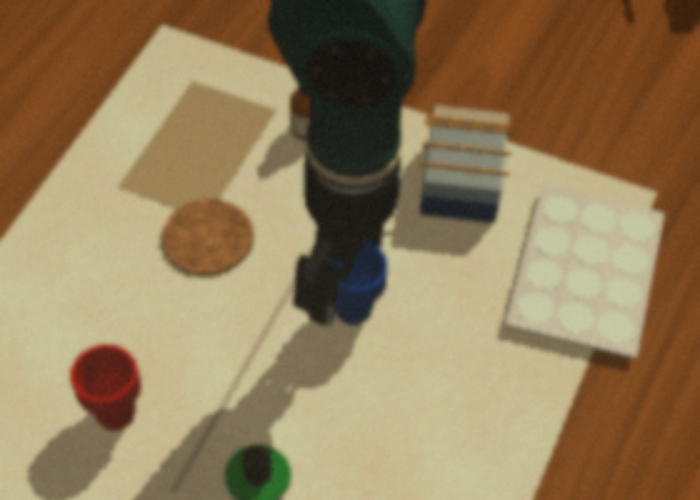

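servo_tool --motion '[[[0,0,0],[0,0,0],0.085],[[0,0,0],[0,0,0],0.085]]'

```text
t: 4.68
position: [0.6154, 0.1516, 0.1205]
tcp_rot: [3.137, -0.012, 0.002]
ft_force: [0.3, 0.3, 0.1]
finger_gap: 0.085
```

servo_tool --motion '[[[0.003,-0.01,0],[0.4,0.4,-0.5],0.085],[[0,0,0],[0,0,0],0.085]]'

```text
t: 4.85
position: [0.6186, 0.1645, 0.1202]
tcp_rot: [-3.137, -0.006, -0.015]
ft_force: [0.5, -0.3, -0.8]
finger_gap: 0.085
```

```bash
python3 -c "
from h import *
plan(.6155,.160,.116)"
```

```text
t 4.85 pos [0.6186 0.1645 0.1202] gap 0.085 F [ 0.5 -0.3 -0.8] q [-0.32  0.72 -0.02  1.92  0.02  0.49 -1.92]
turn(tool,deg) [-0.28 -0.54  0.23] shift after turn mm [-3.1  4.5  4.2] now [-3.1  4.5  4.2]
```

```bash
python3 -c "
from h import *
for i in range(8):
    s=observe();print(round(s['t'],3),s['position'].round(4),s['tcp_rot'].round(3),s['q'].round(4));
    if i<7: read_camera('wrist')
plan(.6155,.160,.116)"
```

```text
4.85 [0.6186 0.1645 0.1202] [-3.137 -0.006 -0.015] [-0.3167  0.7206 -0.0193  1.9161  0.0234  0.4946 -1.9186]
4.9 [0.6181 0.1639 0.1199] [-3.138 -0.006 -0.013] [-0.3166  0.7209 -0.0189  1.9168  0.0238  0.4951 -1.9185]
4.95 [0.6177 0.1632 0.1195] [-3.138 -0.005 -0.011] [-0.3164  0.7212 -0.0183  1.9174  0.024   0.4955 -1.9185]
5.0 [0.6174 0.1626 0.1192] [-3.139 -0.004 -0.01 ] [-0.3161  0.7215 -0.0177  1.918   0.0241  0.4956 -1.9185]
5.05 [0.6173 0.1621 0.119 ] [-3.14  -0.004 -0.009] [-0.3159  0.7218 -0.0173  1.9184  0.0242  0.4955 -1.9185]
5.1 [0.6172 0.1618 0.1188] [-3.14e+00 -3.00e-03 -9.00e-03] [-0.3157  0.722  -0.0171  1.9186  0.0242  0.4955 -1.9185]
5.15 [0.6171 0.1617 0.1186] [-3.14e+00 -3.00e-03 -8.00e-03] [-0.3156  0.7222 -0.017   1.9187  0.0242  0.4955 -1.9185]
5.2 [0.6171 0.1616 0.1186] [-3.14e+00 -3.00e-03 -8.00e-03] [-0.3155  0.7223 -0.0169  1.9187  0.0241  0.4954 -1.9185]
t 5.2 pos [0.6171 0.1616 0.1186] gap 0.085 F [ 0.2 -0.   0. ] q [-0.32  0.72 -0.02  1.92  0.02  0.5  -1.92]
turn(tool,deg) [-0.08 -0.29  0.1 ] shift after turn mm [-1.6  1.6  2.6] now [-1.7  1.6  2.5]
```

The arm rings for about 0.7 s after each move, so I'll let it settle before measuring.

servo_tool --motion '[[[-0.0015,0.0015,0.0025],[0,-0.3,0],0.085],[[0,0,0],[0,0,0],0.085],[[0,0,0],[0,0,0],0.085],[[0,0,0],[0,0,0],0.085],[[0,0,0],[0,0,0],0.085],[[0,0,0],[0,0,0],0.085],[[0,0,0],[0,0,0],0.085],[[0,0,0],[0,0,0],0.07]]' --newtons 30

```text
t: 5.87
position: [0.6158, 0.1604, 0.1161]
tcp_rot: [-3.14, -0.003, -0.0]
ft_force: [-0.3, 0.1, 0.3]
finger_gap: 0.0749
```

servo_tool --motion '[[[0,0,0],[0,0,0],0.064],[[0,0,0],[0,0,0],0.06],[[0,0,0],[0,0,0],0.056],[[0,0,0],[0,0,0],0.05],[[0,0,0],[0,0,0],0.04],[[0,0,0],[0,0,0],0.04],[[0,0,0],[0,0,0],0.04],[[0,0,0],[0,0,0],0.04]]'

```text
t: 6.53
position: [0.6159, 0.1601, 0.1164]
tcp_rot: [-3.14, -0.003, -0.0]
ft_force: [-0.2, -1.8, 4.9]
finger_gap: 0.0572
```

```bash
python3 - <<'E'
from h import *
plan(.4527,.169,.24)
k=get_calibration("wrist");im=read_camera("wrist");CAL["wrist"]=k
r=regions_of("wrist","pot_blue")
s=observe()["position"]
for d in r:
    print(d["confidence"],d["rect"],fit(dict(wrist=d["mask"]),POT,(.615,.16),s=1))
cv2.imwrite("pics/w2.png",im[:,:,::-1])
E
```

```text
t 6.53 pos [0.6159 0.1601 0.1164] gap 0.0572 F [-0.2 -1.8  4.9] q [-0.31  0.73 -0.02  1.92  0.02  0.5  -1.92]
turn(tool,deg) [-0.09 -0.02  0.1 ] shift after turn mm [-163.2   -8.9 -123.6] now [-163.1   -9.4 -123.7]
0.75 [241.6, 205.8, 391.3, 370.3] (array([0.61636149, 0.16057148]), {'wrist': 0.944})
```

View pics/w2.png

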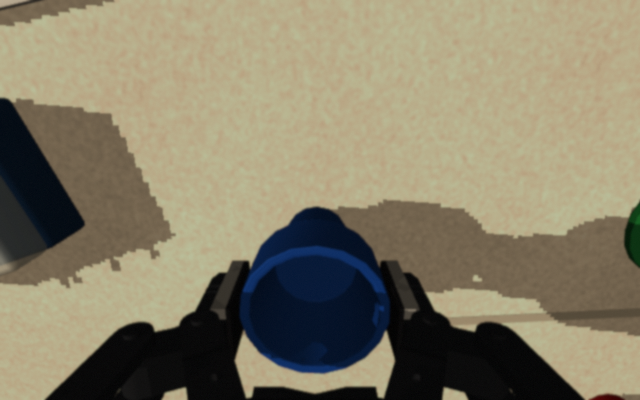

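The pot is gripped centred, with a gap of 57.2 mm. I'll lift and carry it.

servo_tool --motion '[[[0,0,-0.01],[0,0,0],0.04],[[0,0,-0.02],[0,0,0],0.04],[[0,0,-0.02],[0,0,0],0.04],[[-0.015,0,-0.02],[0,0,0],0.04],[[-0.025,-0.002,0],[0,0,0],0.04],[[-0.025,-0.002,0],[0,0,0],0.04],[[-0.025,-0.002,0],[0,0,0],0.04],[[-0.025,-0.002,0],[0,0,0],0.04]]' --newtons 40

```text
t: 7.3
position: [0.4994, 0.1682, 0.1863]
tcp_rot: [-3.139, -0.003, -0.0]
ft_force: [0.1, 0.5, -0.9]
finger_gap: 0.0567
```

servo_tool --motion '[[[-0.025,-0.001,0],[0,0,0],0.04],[[-0.015,0,0],[0,0,0],0.04],[[-0.008,0,0],[0,0,0],0.04],[[0,0,0],[0,0,0],0.04],[[0,0,0],[0,0,0],0.04],[[0,0,0],[0,0,0],0.04],[[0,0,0],[0,0,0],0.04],[[0,0,0],[0,0,0],0.04]]'

```text
t: 7.97
position: [0.454, 0.1689, 0.1861]
tcp_rot: [-3.139, -0.002, -0.002]
ft_force: [-0.5, 0.3, -1.2]
finger_gap: 0.0566
```

```bash
python3 - <<'E'
from h import *
plan(.4527,.169,.1225)
CAL["wrist"]=get_calibration("wrist");im=read_camera("wrist")
for d in regions_of("wrist","coaster_cork"): print(d["confidence"],d["rect"],fit(dict(wrist=d["mask"]),COA,(.453,.169),s=1))
cv2.imwrite("pics/w3.png",im[:,:,::-1])
cv2.imwrite("pics/s3.png",cv2.resize(read_camera("scene")[60:260,200:480,::-1],None,fx=2.5,fy=2.5))
E
```

```text
t 7.97 pos [0.454  0.1689 0.1861] gap 0.0566 F [-0.5  0.3 -1.2] q [-0.44  0.49 -0.01  2.23  0.01  0.42 -2.03]
turn(tool,deg) [-0.12 -0.07  0.06] shift after turn mm [-1.3 -0.1 63.6] now [-1.3  0.1 63.6]
0.97 [259.0, 142.1, 380.3, 232.8] (array([0.45350793, 0.16753515]), {'wrist': 0.734})
```

View pics/w3.png

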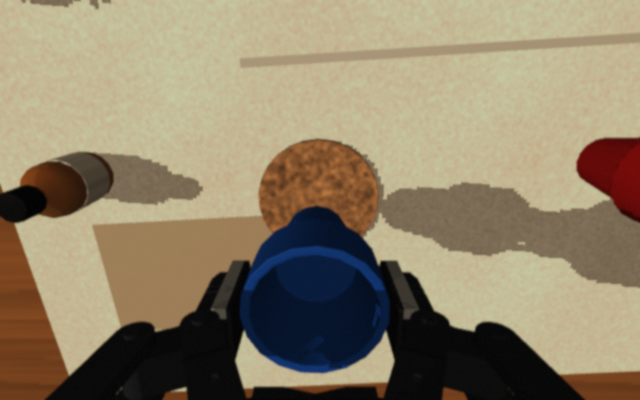

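View pics/s3.png

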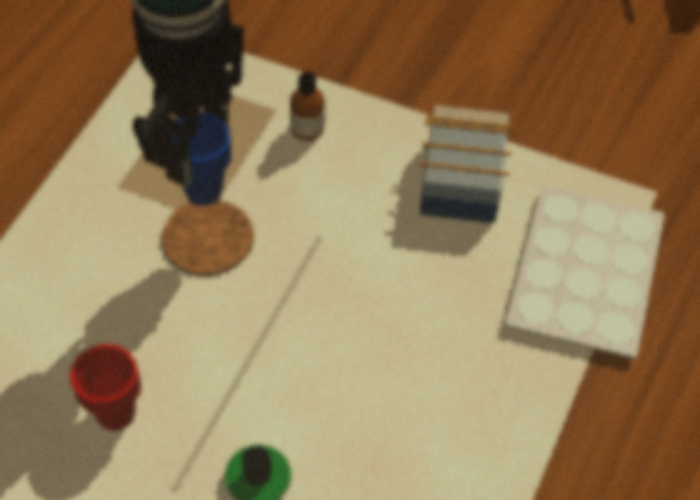

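The pot hangs straight over the cork, whose coaster shows at (320,190) in the wrist view. I'll lower it.

servo_tool --motion '[[[-0.001,0,0.02],[0,0,0],0.04],[[0,0,0.02],[0,0,0],0.04],[[0,0,0.012],[0,0,0],0.04],[[0,0,0.006],[0,0,0],0.04],[[0,0,0.003],[0,0,0],0.04],[[0,0,0],[0,0,0],0.04],[[0,0,0],[0,0,0],0.04],[[0,0,0],[0,0,0],0.04]]'

```text
t: 8.78
position: [0.4521, 0.1692, 0.1257]
tcp_rot: [-3.139, -0.003, -0.002]
ft_force: [1.3, 0.1, -0.8]
finger_gap: 0.0563
```

servo_tool --motion '[[[0,0,0],[0,0,0],0.04],[[0,0,0],[0,0,0],0.04],[[0,0,0],[0,0,0],0.04]]'

```text
t: 9.03
position: [0.4519, 0.169, 0.1255]
tcp_rot: [-3.139, -0.003, -0.001]
ft_force: [-0.6, 0.5, -0.7]
finger_gap: 0.0567
```

servo_tool --motion '[[[0,0,0.002],[0,0,0],0.04],[[0,0,0.001],[0,0,0],0.04],[[0,0,0],[0,0,0],0.04],[[0,0,0],[0,0,0],0.04],[[0,0,0],[0,0,0],0.04]]'

```text
t: 9.45
position: [0.4519, 0.169, 0.1224]
tcp_rot: [-3.14, -0.003, -0.001]
ft_force: [-0.2, 0.4, 5.1]
finger_gap: 0.0567
```

Contact, with Fz up to 5 N at the expected height. Releasing.

servo_tool --motion '[[[0,0,0],[0,0,0],0.06],[[0,0,0],[0,0,0],0.07],[[0,0,0],[0,0,0],0.085],[[0,0,0],[0,0,0],0.085],[[0,0,-0.01],[0,0,0],0.085],[[0,0,-0.02],[0,0,0],0.085],[[0,0,-0.03],[0,0,0],0.085],[[0,0,-0.03],[0,0,0],0.085]]'

```text
t: 10.12
position: [0.451, 0.1685, 0.213]
tcp_rot: [-3.141, -0.003, 0.003]
ft_force: [0.4, 0.5, 0.0]
finger_gap: 0.0847
```

servo_tool --motion '[[[0.004,0.03,-0.02],[0,0,0],0.085],[[0.004,0.03,0],[0,0,0],0.085],[[0.004,0.03,0],[0,0,0],0.085],[[0.004,0.03,0],[0,0,0],0.085],[[0.004,0.03,0],[0,0,0],0.085],[[0.004,0.03,0],[0,0,0],0.085],[[0.004,0.02,0],[0,0,0],0.085],[[0.002,0.008,0],[0,0,0],0.085]]'

```text
t: 10.78
position: [0.4821, -0.0429, 0.2323]
tcp_rot: [-3.141, 0.006, -0.001]
ft_force: [0.3, 0.1, 0.6]
finger_gap: 0.0851
```

servo_tool --motion '[[[0,0,0],[0,0,0],0.085],[[0,0,0],[0,0,0],0.085],[[0,0,0],[0,0,0],0.085],[[0,0,0],[0,0,0],0.085],[[0,0,0],[0,0,0],0.085],[[0,0,0],[0,0,0],0.085]]'

```text
t: 11.28
position: [0.482, -0.038, 0.2316]
tcp_rot: [-3.14, -0.006, 0.0]
ft_force: [-0.1, -0.1, 0.0]
finger_gap: 0.0849
```

```bash
python3 - <<'E'
from h import *
plan(.4825,-.0385,.116)
CAL["wrist"]=get_calibration("wrist");im=read_camera("wrist")
for n,p,z,x0 in(("pot_red",POT,0,(.4825,-.0385)),("pot_blue",POT,.006,(.452,.169)),("coaster_cork",COA,0,(.453,.169))):
  for d in regions_of("wrist",n): print("wrist",n,d["confidence"],d["rect"],fit(dict(wrist=d["mask"]),p,x0,z,s=1))
cv2.imwrite("pics/w4.png",im[:,:,::-1])
for c in("scene","top"):
  im=read_camera(c)
  for d in regions_of(c,"pot_blue"):print(c,d["confidence"],d["rect"],fit({c:d["mask"]},POT,(.452,.169),.006,s=1))
  if c=="scene":cv2.imwrite("pics/s4.png",cv2.resize(im[60:260,200:480,::-1],None,fx=2.5,fy=2.5))
E
```

```text
t 11.28 pos [ 0.482  -0.038   0.2316] gap 0.0849 F [-0.1 -0.1  0. ] q [ 0.    0.4  -0.02  2.2   0.01  0.53 -1.6 ]
turn(tool,deg) [-0.12  0.02  0.23] shift after turn mm [  0.5   0.5 115.6] now [  0.5   0.7 115.6]
wrist pot_red 0.66 [0.0, 193.7, 106.3, 284.5] (array([ 0.4825, -0.0385]), {'wrist': 0.0})
wrist pot_red 0.63 [275.2, 162.2, 360.9, 247.1] (array([ 0.48198296, -0.03819658]), {'wrist': 0.969})
wrist pot_blue 0.57 [0.8, 193.7, 104.7, 287.4] (array([0.45221713, 0.1683502 ]), {'wrist': 0.965})
wrist coaster_cork 0.82 [35.1, 163.1, 141.1, 254.8] (array([0.45211274, 0.16581578]), {'wrist': 0.622})
scene 0.59 [267.6, 126.1, 292.6, 161.5] (array([0.45234551, 0.17074003]), {'scene': 0.911})
top 0.86 [260.8, 252.6, 285.4, 276.4] (array([0.45354831, 0.16726388]), {'top': 0.912})
```

View pics/w4.png

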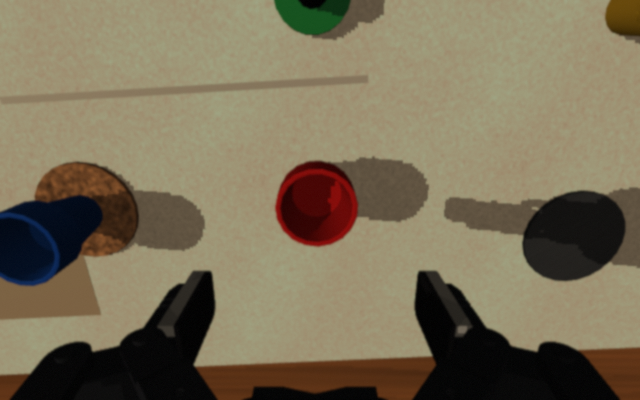

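View pics/s4.png

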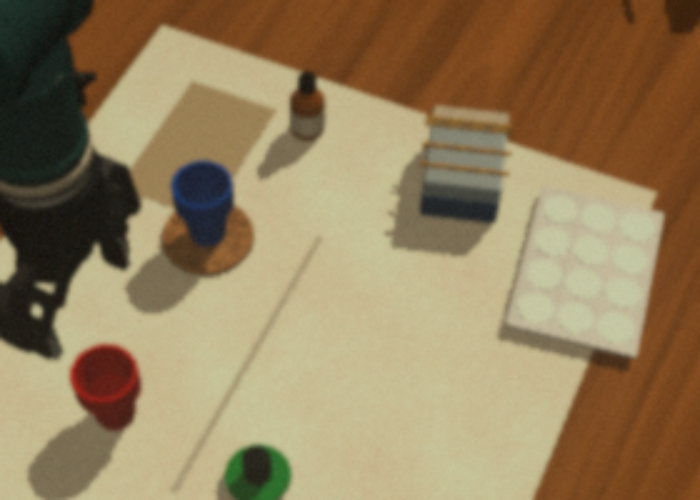

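Blue stands on the cork at (0.452,0.169). Red shows at (317,204) in the wrist view, directly below the tool.

servo_tool --motion '[[[0,0,0.025],[0,0,0.2],0.085],[[0,0,0.03],[0,0,0],0.085],[[0,0,0.025],[0,0,0],0.085],[[0,0,0.018],[0,0,0],0.085],[[0,0,0.01],[0,0,0],0.085],[[0,0,0.004],[0,0,0],0.085],[[0,0,0],[0,0,0],0.085],[[0,0,0],[0,0,0],0.085]]' --newtons 30

```text
t: 12.35
position: [0.4826, -0.039, 0.1202]
tcp_rot: [-3.14, 0.003, -0.001]
ft_force: [-0.8, 0.4, 0.1]
finger_gap: 0.0849
```

servo_tool --motion '[[[0,0,0],[0,0,0],0.085],[[0,0,0],[0,0,0],0.085],[[0,0,0],[0,0,0],0.085],[[0,0,0],[0,0,0],0.085],[[0,0,0],[0,0,0],0.085]]'

```text
t: 12.77
position: [0.4823, -0.0389, 0.1201]
tcp_rot: [-3.14, 0.002, -0.001]
ft_force: [0.5, -0.3, 0.2]
finger_gap: 0.0849
```

```bash
python3 -c "
from h import *
plan(.482,-.038,.12)"
```

```text
t 12.77 pos [ 0.4823 -0.0389  0.1201] gap 0.0849 F [ 0.5 -0.3  0.2] q [-0.    0.61 -0.01  2.26  0.03  0.27 -1.61]
turn(tool,deg) [-0.1  -0.04 -0.09] shift after turn mm [-0.3 -0.9  0.1] now [-0.3 -0.9  0.1]
```

servo_tool --motion '[[[0,-0.001,0],[0,0,0],0.075],[[0,0,0],[0,0,0],0.067],[[0,0,0],[0,0,0],0.062],[[0,0,0],[0,0,0],0.058],[[0,0,0],[0,0,0],0.052],[[0,0,0],[0,0,0],0.04],[[0,0,0],[0,0,0],0.04],[[0,0,0],[0,0,0],0.04]]'

```text
t: 13.43
position: [0.4822, -0.038, 0.12]
tcp_rot: [-3.14, 0.003, -0.001]
ft_force: [-1.1, -0.4, 6.3]
finger_gap: 0.0568
```

```bash
python3 -c "
from h import *
plan(.4522,.169,.25)"
```

```text
t 13.43 pos [ 0.4822 -0.038   0.12  ] gap 0.0568 F [-1.1 -0.4  6.3] q [-0.    0.61 -0.01  2.26  0.03  0.27 -1.61]
turn(tool,deg) [-0.09 -0.02 -0.09] shift after turn mm [ -30. -207. -130.] now [ -30.3 -207.2 -129.7]
```

servo_tool --motion '[[[0,0,-0.01],[0,0,0],0.04],[[0,0,-0.025],[0,0,0],0.04],[[0,0,-0.03],[0,0,0],0.04],[[0,0,-0.03],[0,0,0],0.04],[[0,0,-0.02],[0,0,0],0.04],[[-0.003,-0.015,-0.01],[0,0,0],0.04],[[-0.004,-0.025,0],[0,0,0],0.04],[[-0.004,-0.03,0],[0,0,0],0.04]]' --newtons 40

```text
t: 14.1
position: [0.4713, 0.0308, 0.2462]
tcp_rot: [-3.14, 0.01, -0.004]
ft_force: [1.3, 0.5, -1.3]
finger_gap: 0.0569
```

servo_tool --motion '[[[-0.004,-0.03,0],[0,0,0],0.04],[[-0.004,-0.03,0],[0,0,0],0.04],[[-0.004,-0.03,0],[0,0,0],0.04],[[-0.004,-0.025,0],[0,0,0],0.04],[[-0.003,-0.015,0],[0,0,0],0.04],[[0,-0.007,0],[0,0,0],0.04],[[0,0,0],[0,0,0],0.04],[[0,0,0],[0,0,0],0.04]]'

```text
t: 14.77
position: [0.4524, 0.1681, 0.2451]
tcp_rot: [-3.141, 0.003, 0.0]
ft_force: [-0.1, -0.8, 0.1]
finger_gap: 0.0566
```

servo_tool --motion '[[[0,0,0],[0,0,0],0.04],[[0,0,0],[0,0,0],0.04],[[0,0,0],[0,0,0],0.04],[[0,0,0],[0,0,0],0.04],[[0,0,0],[0,0,0],0.04],[[0,0,0],[0,0,0],0.04]]'

```text
t: 15.27
position: [0.4525, 0.1685, 0.245]
tcp_rot: [-3.14, 0.003, 0.0]
ft_force: [0.2, -1.4, -1.0]
finger_gap: 0.0567
```

```bash
python3 - <<'E'
from h import *
plan(.4522,.169,.164)
CAL["wrist"]=get_calibration("wrist");im=read_camera("wrist")
z=observe()["position"][2]-.12
for n in("pot_red","pot_blue"):
  for d in regions_of("wrist",n): print("wrist",n,d["confidence"],d["rect"],fit(dict(wrist=d["mask"]),POT,(.452,.169),z if n=="pot_red" else .006,s=1))
cv2.imwrite("pics/w5.png",im[:,:,::-1])
E
```

```text
t 15.27 pos [0.4525 0.1685 0.245 ] gap 0.0567 F [ 0.2 -1.4 -1. ] q [-0.42  0.38 -0.03  2.19  0.02  0.57 -2.04]
turn(tool,deg) [-0.09  0.   -0.13] shift after turn mm [-0.3 -0.5 81. ] now [-0.3 -0.3 81. ]
wrist pot_red 0.82 [240.3, 207.5, 392.0, 368.8] (array([0.45274215, 0.16937297]), {'wrist': 0.96})
wrist pot_red 0.36 [14.0, 1.1, 66.2, 8.9] (array([0.452, 0.169]), {'wrist': 0.0})
wrist pot_blue 0.66 [275.3, 159.2, 357.2, 225.5] (array([0.45314152, 0.16892927]), {'wrist': 0.675})
```

View pics/w5.png

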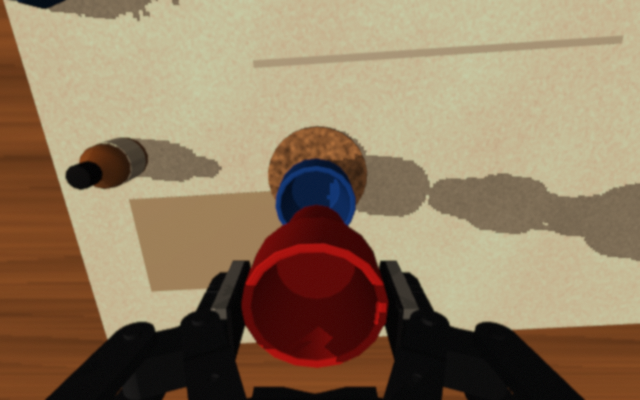

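Red at (316,305) hangs in line with blue at (316,195), and the fits differ by under 1 mm. Lowering.

servo_tool --motion '[[[0,0,0.015],[0,0,0],0.04],[[0,0,0.02],[0,0,0],0.04],[[0,0,0.015],[0,0,0],0.04],[[0,0,0.01],[0,0,0],0.04],[[0,0,0.008],[0,0,0],0.04],[[0,0,0.005],[0,0,0],0.04],[[0,0,0.003],[0,0,0],0.04],[[0,0,0],[0,0,0],0.04]]'

```text
t: 16.08
position: [0.4525, 0.1691, 0.1688]
tcp_rot: [-3.14, 0.002, 0.0]
ft_force: [-0.0, -0.2, -0.3]
finger_gap: 0.0566
```

servo_tool --motion '[[[0,0,0],[0,0,0],0.04],[[0,0,0],[0,0,0],0.04],[[0,0,0],[0,0,0],0.04],[[0,0,0.003],[0,0,0],0.04],[[0,0,0],[0,0,0],0.04],[[0,0,0],[0,0,0],0.04],[[0,0,0],[0,0,0],0.04],[[0,0,0],[0,0,0],0.04]]'

```text
t: 16.75
position: [0.4524, 0.169, 0.1661]
tcp_rot: [-3.14, 0.002, 0.0]
ft_force: [0.5, 0.3, -1.5]
finger_gap: 0.0563
```

servo_tool --motion '[[[0,0,0.002],[0,0,0],0.04],[[0,0,0.001],[0,0,0],0.04],[[0,0,0],[0,0,0],0.04],[[0,0,0],[0,0,0],0.04],[[0,0,0],[0,0,0],0.04],[[0,0,0],[0,0,0],0.04]]'

```text
t: 17.25
position: [0.4531, 0.1694, 0.164]
tcp_rot: [-3.139, 0.003, -0.003]
ft_force: [-0.6, -1.2, 9.9]
finger_gap: 0.0561
```

Contact at z=0.164, as predicted for fully home. Releasing.

servo_tool --motion '[[[0,0,0],[0,0,0],0.06],[[0,0,0],[0,0,0],0.07],[[0,0,0],[0,0,0],0.085],[[0,0,0],[0,0,0],0.085],[[0,0,-0.01],[0,0,0],0.085],[[0,0,-0.02],[0,0,0],0.085],[[0,0,-0.03],[0,0,0],0.085],[[0,0,-0.03],[0,0,0],0.085]]'

```text
t: 17.92
position: [0.4517, 0.1686, 0.2539]
tcp_rot: [-3.141, 0.002, 0.003]
ft_force: [0.6, 0.4, 0.3]
finger_gap: 0.0848
```

servo_tool --motion '[[[0.01,0.027,0],[0,0,0],0.085],[[0.01,0.027,0],[0,0,0],0.085],[[0.01,0.027,0],[0,0,0],0.085],[[0.01,0.027,0],[0,0,0],0.085],[[0.01,0.027,0],[0,0,0],0.085],[[0.01,0.027,0],[0,0,0],0.085],[[0.01,0.027,0],[0,0,0],0.085],[[0.01,0.027,0],[0,0,0],0.085]]'

```text
t: 18.58
position: [0.5322, -0.0487, 0.2533]
tcp_rot: [-3.14, 0.003, -0.0]
ft_force: [0.4, 0.0, 0.5]
finger_gap: 0.0847
```

servo_tool --motion '[[[0.01,0.027,0],[0,0,0],0.085],[[0.01,0.027,0],[0,0,0],0.085],[[0.01,0.027,0],[0,0,0],0.085],[[0.01,0.027,0],[0,0,0],0.085],[[0.01,0.027,0],[0,0,0],0.085],[[0.01,0.027,0],[0,0,0],0.085],[[0.01,0.027,0],[0,0,0],0.085],[[0.01,0.027,0],[0,0,0],0.085]]'

```text
t: 19.25
position: [0.6117, -0.2647, 0.2528]
tcp_rot: [-3.14, 0.003, 0.0]
ft_force: [0.5, 0.7, -0.6]
finger_gap: 0.085
```

servo_tool --motion '[[[0.002,0.01,0],[0,0,0],0.085],[[0,0,0],[0,0,0],0.085],[[0,0,0],[0,0,0],0.085],[[0,0,0],[0,0,0],0.085],[[0,0,0],[0,0,0],0.085],[[0,0,0],[0,0,0],0.085],[[0,0,0],[0,0,0],0.085],[[0,0,0],[0,0,0],0.085]]'

```text
t: 19.92
position: [0.6137, -0.2725, 0.2524]
tcp_rot: [-3.14, 0.001, 0.0]
ft_force: [-0.5, 0.0, 0.3]
finger_gap: 0.0849
```

```bash
python3 - <<'E'
from h import *
plan(.6155,-.2720,.12)
CAL["wrist"]=get_calibration("wrist");im=read_camera("wrist")
for n,p,z,x0 in(("pot_yellow",POT,0,(.6155,-.272)),):
  for d in regions_of("wrist",n): print("wrist",n,d["confidence"],d["rect"],fit(dict(wrist=d["mask"]),p,x0,z),fit(dict(wrist=d["mask"]),p,x0,z,s=1))
cv2.imwrite("pics/w6.png",im[:,:,::-1])
for c in("scene","top"):
  im=read_camera(c)
  for n,z in(("pot_blue",.006),("pot_red",.044)):
    for d in regions_of(c,n):print(c,n,d["confidence"],d["rect"],fit({c:d["mask"]},POT,(.452,.169),z,s=1))
  if c=="scene":cv2.imwrite("pics/s6.png",cv2.resize(im[60:260,200:480,::-1],None,fx=2.5,fy=2.5))
E
```

```text
t 19.92 pos [ 0.6137 -0.2725  0.2524] gap 0.0849 F [-0.5  0.   0.3] q [ 0.36  0.58 -0.01  1.78  0.    0.79 -1.22]
turn(tool,deg) [-0.11  0.01 -0.02] shift after turn mm [  1.8  -0.5 132.4] now [  1.8  -0.2 132.4]
wrist pot_yellow 0.83 [279.7, 151.6, 353.6, 235.2] (array([ 0.61610802, -0.2727088 ,  0.98800295]), {'wrist': 0.98}) (array([ 0.61616345, -0.27281931]), {'wrist': 0.969})
wrist pot_yellow 0.7 [183.9, 52.0, 250.3, 115.5] (array([ 0.6155, -0.272 ,  1.    ]), {'wrist': 0.0}) (array([ 0.6155, -0.272 ]), {'wrist': 0.0})
scene pot_blue 0.65 [269.2, 137.2, 293.4, 159.4] (array([0.45546661, 0.16563982]), {'scene': 0.498})
scene pot_red 0.93 [266.2, 114.4, 292.5, 143.2] (array([0.45116776, 0.17211874]), {'scene': 0.818})
top pot_blue 0.3 [345.9, 181.8, 368.6, 204.5] (array([0.452, 0.169]), {'top': 0.0})
top pot_red 0.88 [258.5, 254.0, 286.9, 280.3] (array([0.45333708, 0.16814282]), {'top': 0.934})
```

View pics/w6.png

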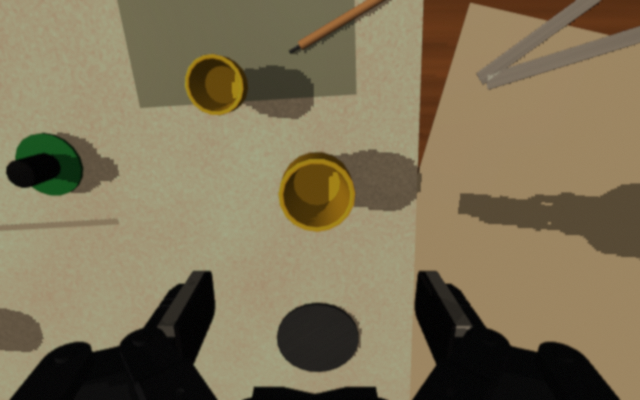

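View pics/s6.png

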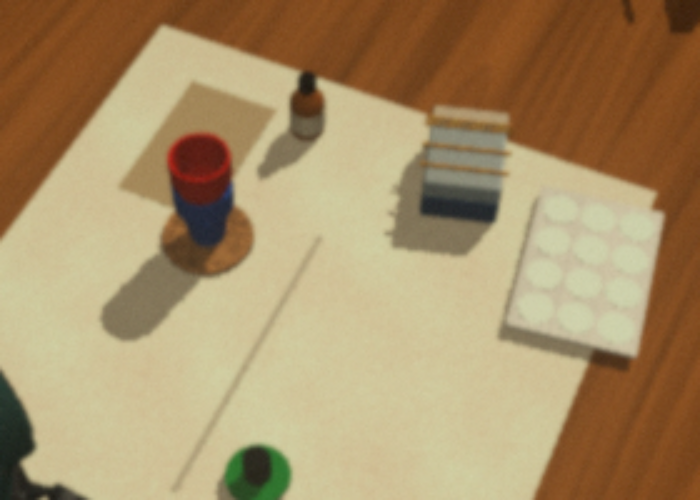

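Red is nested straight in blue. The right yellow pot is at (316,192) in the wrist view, and its fit scale of 0.99 confirms the size. Descending.

servo_tool --motion '[[[0.002,0,0.025],[0,0,0],0.085],[[0,0,0.03],[0,0,0],0.085],[[0,0,0.03],[0,0,0],0.085],[[0,0,0.025],[0,0,0],0.085],[[0,0,0.014],[0,0,0],0.085],[[0,0,0.006],[0,0,0],0.085],[[0,0,0.002],[0,0,0],0.085],[[0,0,0],[0,0,0],0.085]]' --newtons 30

```text
t: 20.98
position: [0.6163, -0.2734, 0.1207]
tcp_rot: [-3.14, 0.003, -0.001]
ft_force: [-0.2, -0.5, 0.1]
finger_gap: 0.0848
```

servo_tool --motion '[[[0,0,0],[0,0,0],0.085],[[0,0,0],[0,0,0],0.085],[[0,0,0],[0,0,0],0.085],[[0,0,0],[0,0,0],0.085],[[0,0,0],[0,0,0],0.085],[[0,0,0],[0,0,0],0.085]]'

```text
t: 21.48
position: [0.6158, -0.2732, 0.1206]
tcp_rot: [-3.14, 0.002, -0.001]
ft_force: [0.1, -0.7, 0.4]
finger_gap: 0.0851
```

```bash
python3 -c "
from h import *
plan(.616,-.2725,.12)"
```

```text
t 21.48 pos [ 0.6158 -0.2732  0.1206] gap 0.0851 F [ 0.1 -0.7  0.4] q [ 0.36  0.75 -0.01  1.83  0.01  0.56 -1.23]
turn(tool,deg) [-0.09 -0.03 -0.09] shift after turn mm [ 0.2 -0.7  0.6] now [ 0.2 -0.7  0.6]
```

servo_tool --motion '[[[0,-0.0005,0.0005],[0,0,0],0.075],[[0,0,0],[0,0,0],0.067],[[0,0,0],[0,0,0],0.062],[[0,0,0],[0,0,0],0.058],[[0,0,0],[0,0,0],0.052],[[0,0,0],[0,0,0],0.04],[[0,0,0],[0,0,0],0.04],[[0,0,0],[0,0,0],0.04]]'

```text
t: 22.15
position: [0.6158, -0.273, 0.1201]
tcp_rot: [-3.14, 0.003, -0.001]
ft_force: [0.5, -1.5, 3.4]
finger_gap: 0.0563
```

servo_tool --motion '[[[0,0,-0.01],[0,0,0],0.04],[[0,0,-0.025],[0,0,0],0.04],[[0,0,-0.03],[0,0,0],0.04],[[0,0,-0.03],[0,0,0],0.04],[[0,0,-0.03],[0,0,0],0.04],[[0,0,-0.025],[0,0,0],0.04],[[0,0,-0.015],[0,0,0],0.04],[[0,0,0],[0,0,0],0.04]]' --newtons 40

```text
t: 22.82
position: [0.6175, -0.2734, 0.2893]
tcp_rot: [3.141, -0.002, 0.012]
ft_force: [-0.0, -0.3, -1.1]
finger_gap: 0.0558
```

```bash
python3 -c "
from h import *
plan(.4528,.169,.285)
cv2.imwrite('pics/w7.png',read_camera('wrist')[:,:,::-1])"
```

```text
t 22.82 pos [ 0.6175 -0.2734  0.2893] gap 0.0558 F [-0.  -0.3 -1.1] q [ 0.35  0.54 -0.    1.74  0.    0.85 -1.22]
turn(tool,deg) [ 0.04 -0.42 -0.08] shift after turn mm [-164.7 -442.4    4.3] now [-165.4 -442.1    2.8]
```

View pics/w7.png

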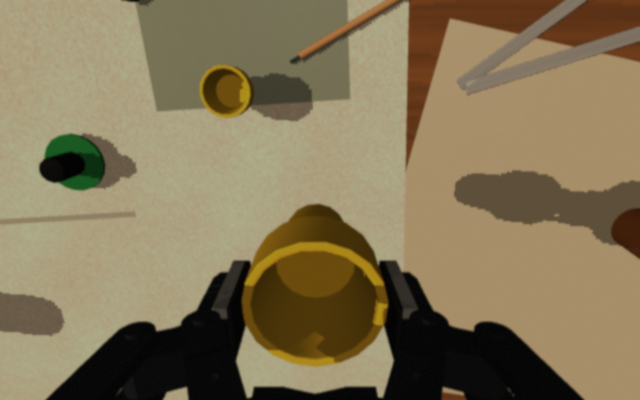

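Yellow at (316,300) is held straight. I'll carry it to the tower.

servo_tool --motion '[[[-0.006,-0.014,0],[0,0,0],0.04],[[-0.01,-0.027,0],[0,0,0],0.04],[[-0.01,-0.027,0],[0,0,0],0.04],[[-0.01,-0.027,0],[0,0,0],0.04],[[-0.01,-0.027,0],[0,0,0],0.04],[[-0.01,-0.027,0],[0,0,0],0.04],[[-0.01,-0.027,0],[0,0,0],0.04],[[-0.01,-0.027,0],[0,0,0],0.04]]'

```text
t: 23.53
position: [0.538, -0.0684, 0.2832]
tcp_rot: [-3.139, 0.002, 0.006]
ft_force: [-0.4, 0.5, -1.7]
finger_gap: 0.0564
```

servo_tool --motion '[[[-0.01,-0.027,0],[0,0,0],0.04],[[-0.01,-0.027,0],[0,0,0],0.04],[[-0.01,-0.027,0],[0,0,0],0.04],[[-0.01,-0.027,0],[0,0,0],0.04],[[-0.01,-0.027,0],[0,0,0],0.04],[[-0.01,-0.027,0],[0,0,0],0.04],[[-0.01,-0.027,0],[0,0,0],0.04],[[-0.01,-0.027,0],[0,0,0],0.04]]'

```text
t: 24.2
position: [0.4584, 0.1471, 0.2839]
tcp_rot: [-3.141, 0.002, 0.006]
ft_force: [-0.1, 0.6, -0.5]
finger_gap: 0.056
```

servo_tool --motion '[[[-0.007,-0.017,0],[0,0,0],0.04],[[0,-0.006,0],[0,0,0],0.04],[[0,0,0],[0,0,0],0.04],[[0,0,0],[0,0,0],0.04],[[0,0,0],[0,0,0],0.04],[[0,0,0],[0,0,0],0.04],[[0,0,0],[0,0,0],0.04],[[0,0,0],[0,0,0],0.04]]'

```text
t: 24.87
position: [0.4537, 0.1684, 0.2855]
tcp_rot: [-3.14, 0.005, 0.0]
ft_force: [-0.1, 0.4, -0.5]
finger_gap: 0.0562
```

```bash
python3 - <<'E'
from h import *
plan(.4528,.169,.202)
CAL["wrist"]=get_calibration("wrist");im=read_camera("wrist")
z=observe()["position"][2]-.12
for n in("pot_yellow","pot_red"):
  for d in regions_of("wrist",n): print("wrist",n,d["confidence"],d["rect"],fit(dict(wrist=d["mask"]),POT,(.452,.169),z if n=="pot_yellow" else .044,s=1))
cv2.imwrite("pics/w8.png",im[:,:,::-1])
E
```

```text
t 24.87 pos [0.4537 0.1684 0.2855] gap 0.0562 F [-0.1  0.4 -0.5] q [-0.38  0.32 -0.08  2.16  0.04  0.67 -2.06]
turn(tool,deg) [-0.08  0.   -0.2 ] shift after turn mm [-0.9 -0.6 83.5] now [-0.9 -0.5 83.5]
wrist pot_yellow 0.69 [245.4, 202.5, 388.2, 369.7] (array([0.45461972, 0.16917395]), {'wrist': 0.956})
wrist pot_red 0.93 [276.7, 158.0, 355.8, 223.6] (array([0.45380053, 0.16926064]), {'wrist': 0.666})
wrist pot_red 0.67 [536.6, 0.0, 566.7, 3.8] (array([0.452, 0.169]), {'wrist': 0.0})
```

View pics/w8.png

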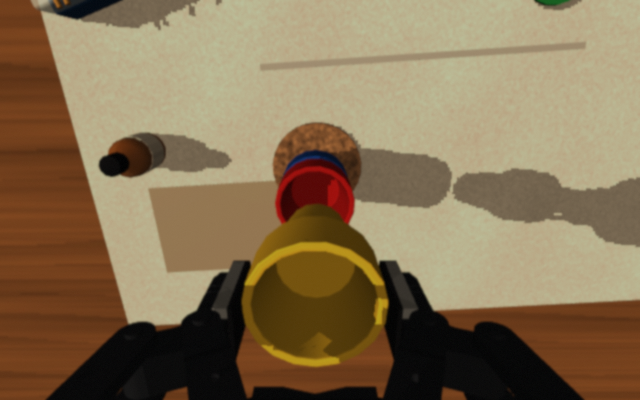

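Yellow at (316,302) is in line with red at (316,193). Lowering, with a 1 mm x correction.

servo_tool --motion '[[[-0.001,0,0.015],[0,0,0],0.04],[[0,0,0.02],[0,0,0],0.04],[[0,0,0.015],[0,0,0],0.04],[[0,0,0.012],[0,0,0],0.04],[[0,0,0.008],[0,0,0],0.04],[[0,0,0.005],[0,0,0],0.04],[[0,0,0.003],[0,0,0],0.04],[[0,0,0],[0,0,0],0.04]]'

```text
t: 25.68
position: [0.4525, 0.1695, 0.2073]
tcp_rot: [-3.14, 0.002, 0.0]
ft_force: [0.6, -0.6, -1.0]
finger_gap: 0.0559
```

servo_tool --motion '[[[0,0,0],[0,0,0],0.04],[[0,0,0],[0,0,0],0.04],[[0,0,0],[0,0,0],0.04],[[0,0,0],[0,0,0],0.04],[[0,0,0.002],[0,0,0],0.04],[[0,0,0],[0,0,0],0.04],[[0,0,0],[0,0,0],0.04],[[0,0,0],[0,0,0],0.04]]'

```text
t: 26.35
position: [0.4524, 0.1694, 0.2055]
tcp_rot: [-3.14, 0.002, 0.0]
ft_force: [0.1, 0.5, -0.6]
finger_gap: 0.0559
```

```bash
python3 -c "
from h import *
plan(.4528,.169,.202)"
```

```text
t 26.35 pos [0.4524 0.1694 0.2055] gap 0.0559 F [ 0.1  0.5 -0.6] q [-0.4   0.45 -0.07  2.22  0.06  0.47 -2.09]
turn(tool,deg) [-0.1   0.01 -0.09] shift after turn mm [0.4 0.4 3.5] now [0.4 0.4 3.5]
```

servo_tool --motion '[[[0,0,0.002],[0,0,0],0.04],[[0,0,0.002],[0,0,0],0.04],[[0,0,0],[0,0,0],0.04],[[0,0,0],[0,0,0],0.04],[[0,0,0],[0,0,0],0.04],[[0,0,0],[0,0,0],0.04]]'

```text
t: 26.85
position: [0.4529, 0.1698, 0.202]
tcp_rot: [-3.139, 0.002, -0.002]
ft_force: [-0.9, -0.4, 4.9]
finger_gap: 0.056
```

Contact at z=0.202, as predicted. I'll release and go to the lid.

servo_tool --motion '[[[0,0,0],[0,0,0],0.06],[[0,0,0],[0,0,0],0.07],[[0,0,0],[0,0,0],0.085],[[0,0,0],[0,0,0],0.085],[[0,0,-0.01],[0,0,0],0.085],[[0,0,-0.02],[0,0,0],0.085],[[0,0,-0.03],[0,0,0],0.085],[[0,0,-0.03],[0,0,0],0.085]]'

```text
t: 27.52
position: [0.4518, 0.169, 0.2925]
tcp_rot: [-3.141, 0.002, 0.003]
ft_force: [0.3, 0.6, -0.6]
finger_gap: 0.0851
```

servo_tool --motion '[[[0.01,0.012,0],[0,0,0],0.085],[[0.018,0.021,0],[0,0,0],0.085],[[0.02,0.024,0],[0,0,0],0.085],[[0.02,0.024,0],[0,0,0],0.085],[[0.02,0.024,0],[0,0,0],0.085],[[0.02,0.024,0],[0,0,0],0.085],[[0.02,0.024,0.01],[0,0,0],0.085],[[0.02,0.024,0.02],[0,0,0],0.085]]'

```text
t: 28.18
position: [0.6026, -0.0091, 0.2639]
tcp_rot: [-3.139, 0.003, -0.01]
ft_force: [0.2, 0.1, 0.5]
finger_gap: 0.0848
```

servo_tool --motion '[[[0.017,0.018,0.03],[0,0,0],0.085],[[0.008,0.009,0.02],[0,0,0],0.085],[[0,0,0.01],[0,0,0],0.085],[[0,0,0],[0,0,0],0.085],[[0,0,0],[0,0,0],0.085],[[0,0,0],[0,0,0],0.085],[[0,0,0],[0,0,0],0.085],[[0,0,0],[0,0,0],0.085]]'

```text
t: 28.85
position: [0.6254, -0.0337, 0.2028]
tcp_rot: [-3.139, -0.0, -0.003]
ft_force: [0.1, -0.1, -0.8]
finger_gap: 0.0847
```

```bash
python3 - <<'E'
from h import *
plan(.6255,-.035,.092)
CAL["wrist"]=get_calibration("wrist");im=read_camera("wrist")
for d in regions_of("wrist","lid"): print("wrist",d["confidence"],d["rect"],fit(dict(wrist=d["mask"]),LID,(.625,-.035),0,s=1))
cv2.imwrite("pics/w9.png",im[:,:,::-1])
for c in("scene","top"):
  im=read_camera(c)
  for n,z in(("pot_yellow",.082),):
    for d in regions_of(c,n):print(c,n,d["confidence"],d["rect"],fit({c:d["mask"]},POT,(.452,.169),z,s=1))
  if c=="scene":cv2.imwrite("pics/s9.png",cv2.resize(im[60:260,200:480,::-1],None,fx=2.5,fy=2.5))
E
```

```text
t 28.85 pos [ 0.6254 -0.0337  0.2028] gap 0.0847 F [ 0.1 -0.1 -0.8] q [ 0.    0.59 -0.03  1.91  0.03  0.64 -1.61]
turn(tool,deg) [-0.12 -0.13  0.01] shift after turn mm [1.000e-01 1.300e+00 1.108e+02] now [-1.000e-01  1.600e+00  1.108e+02]
wrist 0.72 [279.8, 157.5, 355.7, 229.7] (array([ 0.62549207, -0.03451917]), {'wrist': 0.957})
scene pot_yellow 0.64 [277.4, 316.5, 302.7, 340.6] (array([0.452, 0.169]), {'scene': 0.0})
top pot_yellow 0.55 [417.6, 152.3, 434.2, 169.5] (array([0.452, 0.169]), {'top': 0.0})
```

View pics/w9.png

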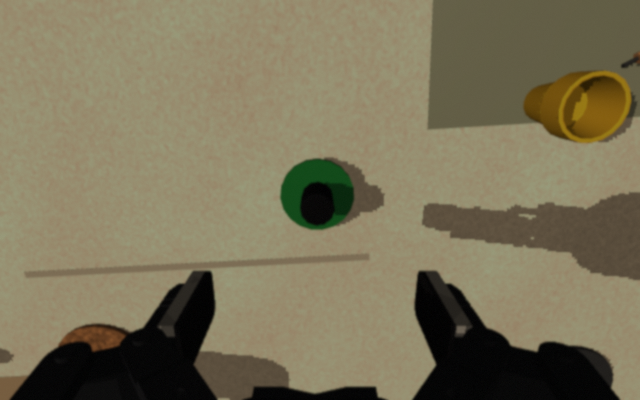

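View pics/s9.png

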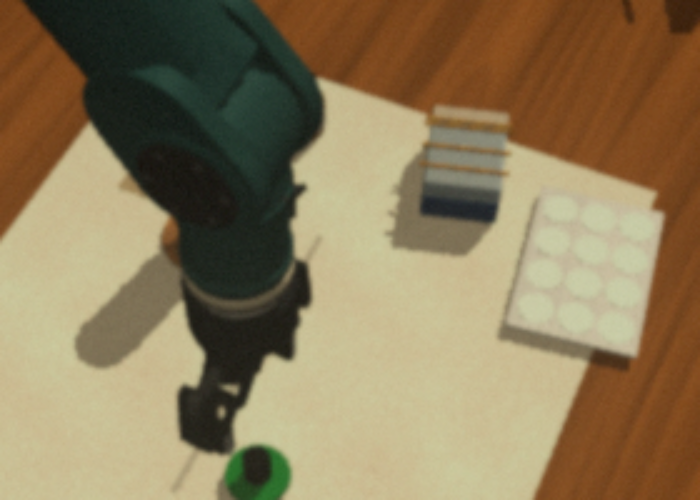

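The lid is at (317,195), knob upright, with its fit within 1 mm of the tool axis. The arm hides the tower, so I'll check that after the pick.

servo_tool --motion '[[[0,0.001,0.02],[0,0,0],0.085],[[0,0,0.025],[0,0,0],0.085],[[0,0,0.025],[0,0,0],0.085],[[0,0,0.02],[0,0,0],0.08],[[0,0,0.012],[0,0,0],0.08],[[0,0,0.006],[0,0,0],0.07],[[0,0,0.002],[0,0,0],0.07],[[0,0,0],[0,0,0],0.06]]' --newtons 25

```text
t: 29.82
position: [0.6254, -0.0357, 0.0913]
tcp_rot: [-3.14, 0.003, -0.001]
ft_force: [-0.5, -0.7, 0.6]
finger_gap: 0.0606
```

servo_tool --motion '[[[0,0,0],[0,0,0],0.06],[[0,0,0],[0,0,0],0.06],[[0,0,0],[0,0,0],0.06],[[0,0,0],[0,0,0],0.06],[[0,0,0],[0,0,0],0.055],[[0,0,0],[0,0,0],0.05],[[0,0,0],[0,0,0],0.045],[[0,0,0],[0,0,0],0.04]]'

```text
t: 30.48
position: [0.6251, -0.0356, 0.0912]
tcp_rot: [-3.14, 0.003, 0.0]
ft_force: [-0.4, 0.1, -0.8]
finger_gap: 0.04
```

```bash
python3 -c "
from h import *
plan(.6255,-.0345,.092)
cv2.imwrite('pics/w10.png',read_camera('wrist')[:,:,::-1])"
```

```text
t 30.48 pos [ 0.6251 -0.0356  0.0912] gap 0.04 F [-0.4  0.1 -0.8] q [ 0.    0.76 -0.03  1.95  0.04  0.44 -1.62]
turn(tool,deg) [-0.1   0.01 -0.09] shift after turn mm [ 0.4 -1.1 -0.8] now [ 0.4 -1.1 -0.8]
```

View pics/w10.png

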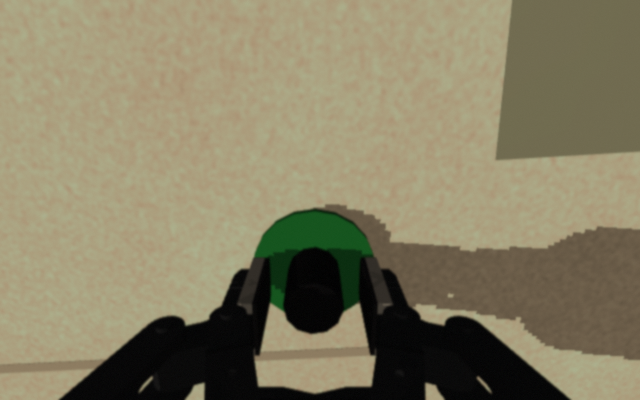

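The knob at (314,290) is centred between the pads. Closing.

servo_tool --motion '[[[0,-0.001,-0.001],[0,0,0],0.036],[[0,0,0],[0,0,0],0.032],[[0,0,0],[0,0,0],0.029],[[0,0,0],[0,0,0],0.026],[[0,0,0],[0,0,0],0.023],[[0,0,0],[0,0,0],0.018],[[0,0,0],[0,0,0],0.01],[[0,0,0],[0,0,0],0.01]]'

```text
t: 31.2
position: [0.6251, -0.0346, 0.0923]
tcp_rot: [-3.14, 0.002, 0.0]
ft_force: [-0.7, -0.2, 1.7]
finger_gap: 0.0231
```

servo_tool --motion '[[[0,0,0],[0,0,0],0.01],[[0,0,0],[0,0,0],0.01],[[0,0,0],[0,0,0],0.01],[[0,0,0],[0,0,0],0.01]]'

```text
t: 31.53
position: [0.6251, -0.0346, 0.0923]
tcp_rot: [-3.14, 0.002, 0.0]
ft_force: [-0.2, -0.7, 2.3]
finger_gap: 0.0228
```

servo_tool --motion '[[[0,0,-0.01],[0,0,0],0.01],[[0,0,-0.025],[0,0,0],0.01],[[0,0,-0.03],[0,0,0],0.01],[[0,0,-0.03],[0,0,0],0.01],[[0,0,-0.03],[0,0,0],0.01],[[0,0,-0.03],[0,0,0],0.01],[[0,0,-0.025],[0,0,0],0.01],[[0,0,-0.013],[0,0,0],0.01]]' --newtons 35

```text
t: 32.2
position: [0.6262, -0.0351, 0.2893]
tcp_rot: [-3.14, 0.003, -0.009]
ft_force: [0.2, 0.5, -0.6]
finger_gap: 0.0229
```

servo_tool --motion '[[[-0.01,-0.012,0],[0,0,0],0.01],[[-0.015,-0.018,0],[0,0,0],0.01],[[-0.02,-0.024,0],[0,0,0],0.01],[[-0.02,-0.024,0],[0,0,0],0.01],[[-0.02,-0.024,0],[0,0,0],0.01],[[-0.02,-0.024,0],[0,0,0],0.01],[[0,0,0],[0,0,0],0.01],[[0,0,0],[0,0,0],0.01]]'

```text
t: 32.87
position: [0.5172, 0.0936, 0.2843]
tcp_rot: [-3.14, -0.006, 0.006]
ft_force: [1.1, -1.0, 0.3]
finger_gap: 0.0227
```

servo_tool --motion '[[[0,0,0],[0,0,0],0.01],[[0,0,0],[0,0,0],0.01],[[0,0,0],[0,0,0],0.01],[[0,0,0],[0,0,0],0.01]]'

```text
t: 33.2
position: [0.5208, 0.0902, 0.2852]
tcp_rot: [-3.14, 0.006, 0.0]
ft_force: [0.3, -0.3, -1.3]
finger_gap: 0.023
```

```bash
python3 - <<'E'
from h import *
plan(.4528,.169,.285)
CAL["wrist"]=get_calibration("wrist");im=read_camera("wrist")
for n,z in(("pot_red",.044),("pot_yellow",.082)):
  for d in regions_of("wrist",n): print("wrist",n,d["confidence"],d["rect"],fit(dict(wrist=d["mask"]),POT,(.4525,.169),z,s=1))
cv2.imwrite("pics/w11.png",im[:,:,::-1])
for c in("scene","top"):
  im=read_camera(c)
  for n,z in(("pot_yellow",.082),):
    for d in regions_of(c,n):print(c,n,d["confidence"],d["rect"],fit({c:d["mask"]},POT,(.452,.169),z,s=1))
  cv2.imwrite(f"pics/{c}11.png",cv2.resize(im[60:310,180:460,::-1],None,fx=2.3,fy=2.3))
E
```

```text
t 33.2 pos [0.5208 0.0902 0.2852] gap 0.023 F [ 0.3 -0.3 -1.3] q [-0.22  0.37 -0.05  2.07  0.03  0.7  -1.86]
turn(tool,deg) [-0.08  0.   -0.21] shift after turn mm [-68.  -78.8   0.2] now [-68.3 -78.6   0.3]
wrist pot_red 0.8 [180.6, 241.0, 258.2, 293.9] (array([0.4606101 , 0.16396215]), {'wrist': 0.295})
wrist pot_yellow 0.63 [156.9, 258.0, 245.6, 332.3] (array([0.45346932, 0.16987558]), {'wrist': 0.571})
scene pot_yellow 0.74 [278.5, 317.4, 299.7, 341.9] (array([0.452, 0.169]), {'scene': 0.0})
scene pot_yellow 0.16 [367.9, 102.9, 406.1, 149.8] (array([0.452, 0.169]), {'scene': 0.0})
top pot_yellow 0.78 [415.3, 152.9, 434.5, 168.6] (array([0.452, 0.169]), {'top': 0.0})
top pot_yellow 0.7 [252.6, 251.1, 281.3, 278.5] (array([0.45517257, 0.16975005]), {'top': 0.91})
```

View pics/w11.png

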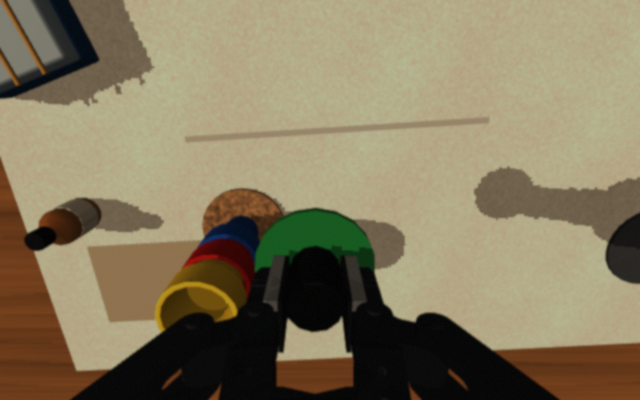

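View pics/scene11.png

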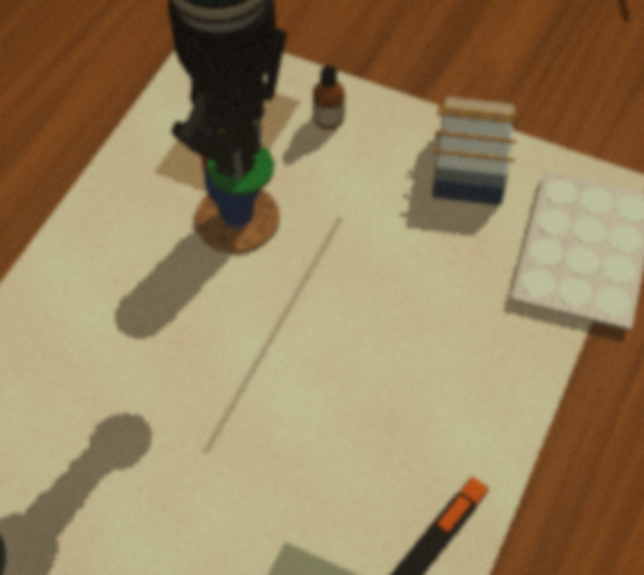

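The tower stands straight; the wrist view shows the yellow rim at (200,305) above red and blue. I'll bring the lid over it.

servo_tool --motion '[[[-0.01,-0.012,0],[0,0,0],0.01],[[-0.015,-0.017,0],[0,0,0],0.01],[[-0.018,-0.021,0],[0,0,0],0.01],[[-0.015,-0.017,0],[0,0,0],0.01],[[-0.01,-0.012,0],[0,0,0],0.01],[[0,0,0],[0,0,0],0.01],[[0,0,0],[0,0,0],0.01],[[0,0,0],[0,0,0],0.01]]'

```text
t: 34.22
position: [0.4532, 0.1697, 0.2857]
tcp_rot: [-3.14, 0.004, -0.001]
ft_force: [0.1, -0.0, -0.6]
finger_gap: 0.0229
```

servo_tool --motion '[[[0,0,0],[0,0,0],0.01],[[0,0,0],[0,0,0],0.01],[[0,0,0],[0,0,0],0.01],[[0,0,0],[0,0,0],0.01],[[0,0,0],[0,0,0],0.01],[[0,0,0],[0,0,0],0.01]]'

```text
t: 34.72
position: [0.4525, 0.1702, 0.2855]
tcp_rot: [-3.14, 0.003, 0.0]
ft_force: [-0.4, 0.4, -0.5]
finger_gap: 0.0233
```

```bash
python3 - <<'E'
from h import *
plan(.4527,.1695,.2383)
im=read_camera("wrist")
cv2.imwrite("pics/w12.png",im[:,:,::-1])
cv2.imwrite("pics/scene12.png",cv2.resize(read_camera("scene")[60:260,200:480,::-1],None,fx=2.5,fy=2.5))
E
```

```text
t 34.72 pos [0.4525 0.1702 0.2855] gap 0.0233 F [-0.4  0.4 -0.5] q [-0.39  0.32 -0.08  2.16  0.04  0.67 -2.06]
turn(tool,deg) [-0.1   0.   -0.11] shift after turn mm [ 0.2  0.7 47.2] now [ 0.2  0.7 47.2]
```

View pics/w12.png

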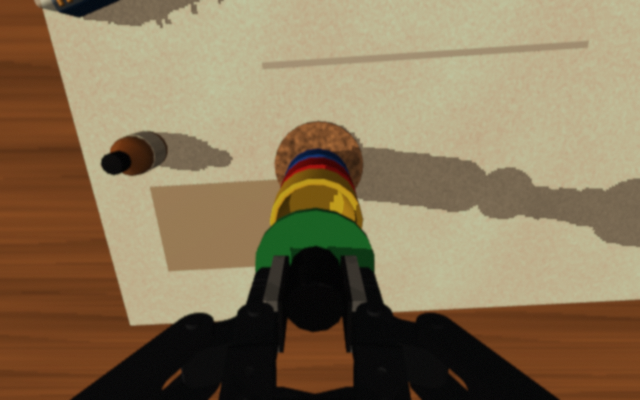

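View pics/scene12.png

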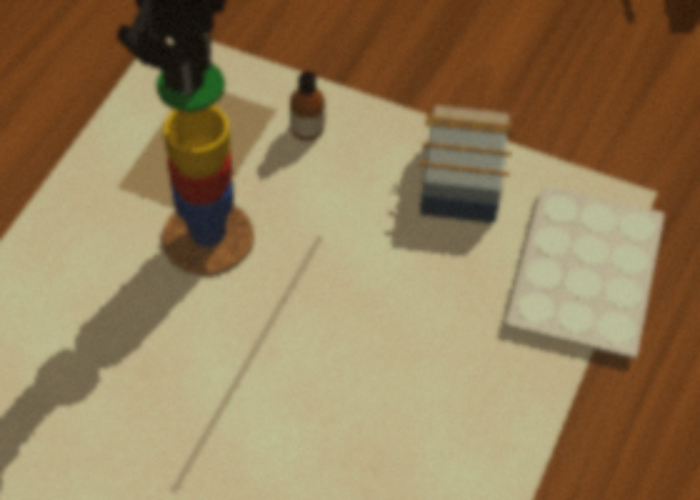

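The lid sits squarely over the tower; in the wrist view the lid column is at 315 and the yellow rim at 317. Lowering.

servo_tool --motion '[[[0,0.0005,0.01],[0,0,0],0.01],[[0,0,0.012],[0,0,0],0.01],[[0,0,0.008],[0,0,0],0.01],[[0,0,0.006],[0,0,0],0.01],[[0,0,0.004],[0,0,0],0.01],[[0,0,0.003],[0,0,0],0.01],[[0,0,0],[0,0,0],0.01],[[0,0,0],[0,0,0],0.01]]'

```text
t: 35.48
position: [0.4525, 0.1699, 0.2425]
tcp_rot: [-3.14, 0.002, -0.0]
ft_force: [-0.1, 0.5, -0.5]
finger_gap: 0.0229
```

servo_tool --motion '[[[0,0,0],[0,0,0],0.01],[[0,0,0],[0,0,0],0.01],[[0,0,0.002],[0,0,0],0.01],[[0,0,0],[0,0,0],0.01],[[0,0,0],[0,0,0],0.01],[[0,0,0],[0,0,0],0.01],[[0,0,0],[0,0,0],0.01]]'

```text
t: 36.07
position: [0.4524, 0.1699, 0.2406]
tcp_rot: [-3.14, 0.002, -0.0]
ft_force: [-0.2, -0.0, -0.9]
finger_gap: 0.023
```

servo_tool --motion '[[[0,0,0.002],[0,0,0],0.01],[[0,0,0.001],[0,0,0],0.01],[[0,0,0],[0,0,0],0.01],[[0,0,0],[0,0,0],0.01],[[0,0,0],[0,0,0],0.01],[[0,0,0],[0,0,0],0.01]]'

```text
t: 36.57
position: [0.4532, 0.1702, 0.2386]
tcp_rot: [-3.139, 0.003, -0.003]
ft_force: [-0.1, -0.6, 8.5]
finger_gap: 0.0227
```

Contact at 0.2386 against 0.2383 predicted, so the lid is seated. I'll release and back off.

servo_tool --motion '[[[0,0,0],[0,0,0],0.026],[[0,0,0],[0,0,0],0.032],[[0,0,0],[0,0,0],0.042],[[0,0,0],[0,0,0],0.055],[[0,0,0],[0,0,0],0.07],[[0,0,0],[0,0,0],0.07],[[0,0,0],[0,0,0],0.07],[[0,0,-0.01],[0,0,0],0.07]]'

```text
t: 37.23
position: [0.4514, 0.1695, 0.2464]
tcp_rot: [-3.141, 0.002, 0.006]
ft_force: [-0.5, 0.5, 0.3]
finger_gap: 0.0699
```

servo_tool --motion '[[[0,0,-0.02],[0,0,0],0.07],[[0,0,-0.03],[0,0,0],0.07],[[0,0,-0.03],[0,0,0],0.07],[[0.005,0.015,-0.01],[0,0,0],0.07],[[0.01,0.025,0],[0,0,0],0.07],[[0.01,0.025,0],[0,0,0],0.07],[[0.01,0.025,0],[0,0,0],0.07],[[0.01,0.025,0],[0,0,0],0.07]]'

```text
t: 37.9
position: [0.4974, 0.0536, 0.3384]
tcp_rot: [-3.14, 0.002, -0.002]
ft_force: [0.0, -0.2, -1.2]
finger_gap: 0.0699
```

servo_tool --motion '[[[0.01,0.025,0],[0,0,0],0.07],[[0.01,0.025,0],[0,0,0],0.07],[[0.01,0.025,0],[0,0,0],0.07],[[0.01,0.025,0],[0,0,0],0.07],[[0,0,0],[0,0,0],0.07],[[0,0,0],[0,0,0],0.07],[[0,0,0],[0,0,0],0.07],[[0,0,0],[0,0,0],0.07]]'

```text
t: 38.57
position: [0.5367, -0.044, 0.3374]
tcp_rot: [-3.139, -0.001, 0.0]
ft_force: [-0.5, 0.7, 0.1]
finger_gap: 0.0699
```

```bash
python3 - <<'E'
from h import *
plan(.4527,.1695,.2383)
for c in("scene","top"):
  im=read_camera(c)
  for n,z,p,x0 in(("lid",.146,LID,(.4525,.169)),("bottle",0,BOT,(.472,.335))):
    for d in regions_of(c,n):print(c,n,round(d["confidence"],2),d["rect"],fit({c:d["mask"]},p,x0,z,s=1))
  o=im.copy()
  for p,z in((POT,.006),(POT,.044),(POT,.082),(LID,.146)):
    m=(sil(c,p,.4525,.1692,z)>.5).astype(np.uint8)
    if c=="scene": cv2.drawContours(o,cv2.findContours(m,cv2.RETR_EXTERNAL,cv2.CHAIN_APPROX_NONE)[0],-1,(255,255,255),1)
  b=(slice(60,310),slice(180,460))
  cv2.imwrite(f"pics/{c}13.png",cv2.resize(im[b][:,:,::-1],None,fx=2.3,fy=2.3))
  if c=="scene": cv2.imwrite("pics/over13.png",cv2.resize(o[70:190,230:350,::-1],None,fx=4.5,fy=4.5,interpolation=0))
E
```

```text
t 38.57 pos [ 0.5367 -0.044   0.3374] gap 0.0699 F [-0.5  0.7  0.1] q [-0.02  0.32  0.02  2.   -0.01  0.83 -1.56]
turn(tool,deg) [-0.14  0.02  0.03] shift after turn mm [ -84.  -213.5   99.1] now [ -83.8 -213.3   99.7]
scene lid 0.65 [268.5, 93.5, 292.5, 119.9] (array([0.4528919 , 0.17312381]), {'scene': 0.766})
scene bottle 0.8 [316.4, 86.4, 328.2, 115.9] (array([0.47062169, 0.33666196]), {'scene': 0.867})
top lid 0.69 [255.2, 252.5, 280.6, 283.6] (array([0.45336024, 0.1699818 ]), {'top': 0.958})
top bottle 0.63 [198.7, 256.5, 216.2, 268.2] (array([0.47244663, 0.33198157]), {'top': 0.856})
top bottle 0.62 [172.8, 168.5, 224.1, 210.0] (array([0.472, 0.335]), {'top': 0.0})
```

View pics/scene13.png

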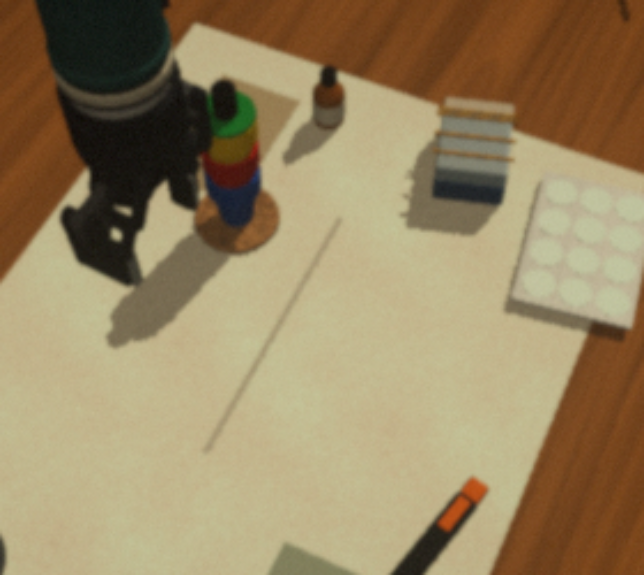

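View pics/over13.png

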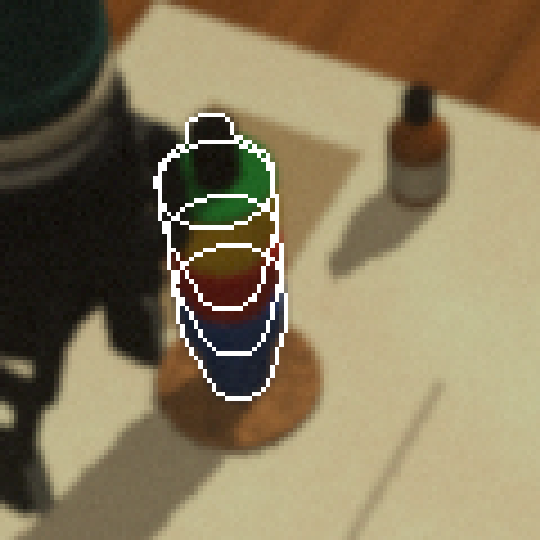

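View pics/top13.png

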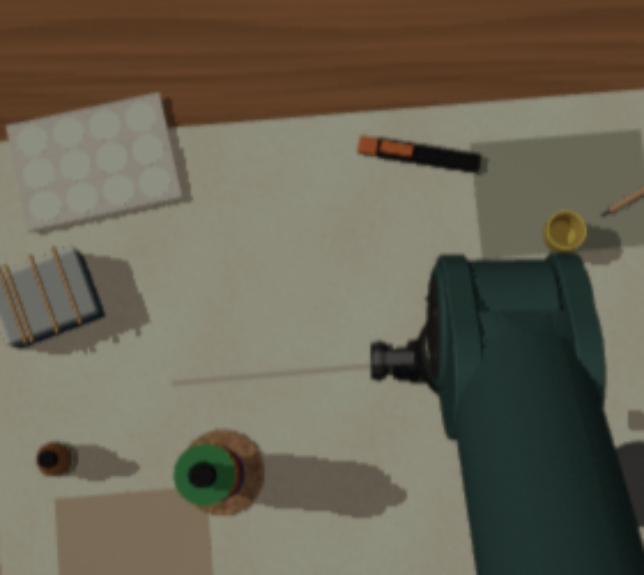

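The model outlines of the seated tower match the picture, and the lid is on straight. The bystanders are in place and the gripper is clear. Handing in.

```bash
python3 -c "
from station import *
print(sign_off())"
```

```text
the job is handed in; nothing more can be done
None
```

The tower is built in order on the cork coaster: blue pot, red pot in it, the full-size yellow pot in that, and the green lid on top. It took about 39 s of robot time, and everything was let go with the gripper clear before I handed it in.

**Yellow pot:** I picked the one whose outline fitted the given size (about 0.99). The other fitted about 0.72 and was left alone.

**Seating:** Each piece touched down within about 0.5 mm of the height expected for fully seated. Forces at touchdown were 5 to 10 N.

**Position:** The last top-camera fit puts the lid at (0.453, 0.170). I measured the coaster's middle at (0.453, 0.168). The outline of a straight, fully seated tower matched the last scene picture.

**Checks that disagreed:**
- The scene camera put the lid about 3 mm farther in y than the top camera did. The gripper partly hid the lid in that picture, and the scene camera read 1 to 3 mm higher in y throughout.
- The top camera's first labels were partly wrong, mixing up the bottle, the blue pot and the coaster, so I matched things by location.
- I found no top-camera or scene-camera detection of the yellow pot straight after placing it, because the arm was in the way. I checked it with the lid in hand, before putting the lid on.

**Bystanders:** The block and cutter look unmoved in the last pictures. The bottle's fit changed by under 1 mm in the scene camera and about 3 mm in the top camera, which I take as measurement scatter. I saw nothing set on the dark coaster, though it was mostly outside the last pictures.

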